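# Test the shelf's residual-current switch and hold the dock's power button

## Task

Do the routine safety test on the dark grey power box: press the yellow test button of its residual-current switch so that the black lever drops, then lift the lever back up until it stays up. The charging dock has lost its supply, so start it again: press its round green power button all the way in, with no more than 25 N, and finish while still holding it in (do not let go). Leave the console in its cradle and the other things on the shelf where they are.

Things in the scene. Friction and masses are not known exactly. Their poses are not given: they have to be found in the camera images.
- power_box: Fixed dark grey plastic power box, 170 mm deep (x), 200 mm wide (y), 131 mm high, with a black carry handle along its top rear edge up to 147 mm. Origin: centre of its underside; x points to its rear, z up. Its front is 70 mm high; from there the face slopes up to the rear at 25 degrees. It stands left or right of the dock, at any yaw within 0.3 rad.
- rcd_face (a point): Centre of the outer surface of the white switch (72 mm wide) on the sloping face: its raised middle part, 45 mm along the slope, 10 mm out of the face around. x up the slope (to the rear), y left, z straight out of the face (25 degrees from vertical, towards the box's front). The lever lies 22 mm to the -y side, the test button 24 mm to +y and 7 mm down the slope.
- test_top (a point): Centre of the top of the yellow test button, 10 x 12 mm, standing 8 mm out of the switch. Axes as rcd_face. It is pressed straight into the face, against z; the lever trips at about 4 mm. It springs back when let go.
- test_button (a joint): Travel of the test button: 0 out, 0.006 m fully in, then a hard stop. It takes about 3 N to trip the lever and 6 N is enough to take it fully in.
- lever_tip (a point): Middle of the free end of the black toggle lever with a red band: paddle 24 mm wide (y), 7 mm thick, on a shaft along y that lies 10 mm beneath the switch's surface, midway along the slope; the end is 29 mm from the shaft, 16 mm out of the switch. Up (on) the end is 13 mm up the slope from rcd_face, down (off) 13 mm below it. Moves with the lever.
- rcd_lever (a joint): Angle of the lever: 0 up (on), 0.9 rad down (off). Toggle spring: it snaps to the nearer end from either side of 0.45 rad and stays. About 0.5 N on its end moves it; push its lower side up the slope with shut fingers. When it is down, 40 mm of the face below it is free.
- power_top (a point): Centre of the top of the dock's round green power button, 22 mm in diameter, standing 9 mm out of the dock, 39 mm above the shelf. z up, x to the rear of the dock, y left.
- power_button (a joint): Travel of the power button: 0 out, 0.005 m fully in (straight down). Spring: 2 N to start moving, 5.5 N fully in, then a hard stop. It springs back when let go.
- dock: Charging dock fixed to the shelf, dark plastic, 190 mm deep (x), 250 mm wide (y), 30 mm high. Origin: centre of its underside; x to its rear. The power button is on its front strip, 62 mm in front of the origin; behind it lies the cradle with the console, whose near rim is 42 mm from the button's centre.
- console: Red handheld console, 95 x 208 x 17 mm, lying loose in the dock's cradle, its top 47 mm above the shelf. Origin: centre of its underside. Bystander.
- clamp: Clear acrylic clamp on a 100 x 130 mm base, 68 mm high, loose, holding two cartridges upright (top 78 mm). Origin: centre of its underside. Bystander.
- cartridge_a: Grey cartridge, 62 x 16 x 70 mm, standing in the clamp. Origin: centre of its underside. Bystander.
- cartridge_b: Blue cartridge, 62 x 16 x 70 mm, standing in the clamp. Origin: centre of its underside. Bystander.
- cup: Stainless steel cup, 76 mm across, 86 mm high, loose. Origin: centre of its underside. Bystander.
- dish: Green glazed ceramic dish, 104 mm across, 42 mm high, loose. Origin: centre of its underside. Bystander.
- carry_case: Closed black carry case with a grey snap latch, 260 (x) x 120 (y) x 52 mm, loose. Origin: centre of its underside. Bystander.

How it is judged:
By the outcome, as a careful person would: the job done as asked, in the order asked, and still so for the second after the job is handed in, while the arm keeps its last pose, push and grip.
It also fails if it takes over 45 s, if anything falls off the work surface, if the arm or the gripper's body presses on something with over 40 N, if the wrist force passes 120 N, or if a joint passes its speed limit or range.

## Robot

A 7-joint arm with a two-finger parallel gripper is mounted at the origin on the work surface. World frame = base frame: x ahead of the robot, y to its left, z up, the work surface at z = 0. Lengths are in m, angles in degrees, forces in N, time in s.
With the tool pointing down it reaches from about 0.425 to 0.875 m from the base axis. Payload 4.7 kg.
Tool frame: the origin (TCP) lies at the very end of the fingers, on their centre line; the grasp point (between the pads) lies env.tcp_to_grasp behind it (env.tcp_to_grasp is the distance from the TCP to the grasp point, in m); z points along the fingers, x is the direction in which the jaws open and shut, and the axes are right-handed (so a half turn about z gives the same grasp; the last joint's range is limited). The gripper opens to 87 mm and grips with 3 to 60 N. Pads are 19 mm wide; open, the fingers measure 117 mm over their backs; the gripper's body (75 mm by 190 mm) begins 51 mm behind the grasp point.
Start: joints at [0.808, 18.392, -4.016, 83.108, 1.295, 78.541, -3.26], TCP at [0.65, -0, 0.197] pointing down, gripper open.
Joint ranges: [-163.93, 163.93], [-17.29, 119.83], [-79.2, 71.16], [3.27, 140.29], [-89.18, 269.18], [5.43, 117.66], [-154.24, 154.24]. Speed limits (degrees/s): [147.25, 147.25, 180, 180, 180, 180, 180].

## Interface

Orientations are given as [roll, pitch, yaw] about the fixed x, y, z axes, in that order (R = Rz(yaw) Ry(pitch) Rx(roll)).
In Python, from cell import env gives the robot as it stands. The module is installed in compiled form; this text tells all that it offers.
- The arm moves only by the tool send_rows, never from a script. Its argument "steps" is a list of rows, each a list of 3 entries, a list of its own where there are three numbers: the shift along the tool's x, y, z in m, then the turn, a rotation vector about the tool's x, y, z in rad, then the finger opening in m, from 0 to 0.087. A call has exactly 5 rows; each row is the pose to reach, as a shift and turn from the pose commanded when the call began, along the tool's axes at that moment; what a row does not reach only later rows make up. A row lasts 1/12 s, in which the tool goes at most 41.7 mm and 7.16 degrees, less where a joint would pass 70% of its speed; a pose out of reach is approached as far as the arm can. A call with a gripper value outside its range is refused whole. The fingers move at their own pace and stop on an object; "grip_force" is the grip in N (left out, the last holds). Time passes only in rows, so rows that repeat a pose let the fingers close, or fill a call up. It gives the time, the measured TCP pose, the force and the opening at its end, in the units of the state.
- env.get_obs(): the state, without advancing time (a new reading comes with each control period).
- env.read_camera(name): name is "scene" or "side" or "wrist"; returns a dict with "pixels" (384x512x3 uint8, red, green, blue), "fx", "fy", "cx", "cy" (pixels), "position" and "rotation" of the camera in the world. Camera axes: x right, y up, looking along -z (the intrinsics and any distortion apply to the point x, -y, -z); pixel columns grow to the right and rows downward; lengths in m; the calibration is good to about 2 mm. A picture is of the moment at which its call begins. There is no depth.
- env.sign_off(): hands the job in, once; it reports no verdict.
The state is a dict: "time_s": time; "qpos": joint angles; "joint_velocities": joint speeds; "effort": joint torques, N m; "tool_pos": TCP position; "tool_rot": TCP orientation; "force": force on the tool from outside, world axes, zero at the start; "wrist_torque": the same for the moment, N m; "grip_width": finger opening in m.
Only numpy, scipy, OpenCV 4.12 (cv2) and the standard library are available. Lean on these libraries where they do the work, as an engineer would, in place of code of your own. Each camera call takes 0.05 s, during which the arm holds its last target.

## Working session

There is one attempt and no reset: what is moved stays moved. The work goes in short steps, Python scripts to look and compute and a tool call to move; the robot and the scene stay as the last step left them, time stands still between calls to the robot, and variables do not carry over. Pictures are saved under pics/ and viewed, and the job is handed in when it is done.

Besides the shell and the picture viewer there is one more tool, called after ">>>" by a JSON object that holds its "api" and its "payload". send_rows: Moves the arm, as the interface text tells. Its arguments: {"type":"object","properties":{"steps":{"type":"array"},"grip_force":{"type":"number"}},"required":["steps"]}

```bash
mkdir -p pics; ls; python3 - <<'E'
from cell import env
import cv2,pickle
d={}
for n in("scene","side","wrist"):
    r=env.read_camera(n); d[n]=r
    cv2.imwrite(f"pics/{n}0.png",cv2.cvtColor(r["pixels"],cv2.COLOR_RGB2BGR))
    print(n,{k:v for k,v in r.items() if k!="pixels"})
pickle.dump(d,open("c0.pkl","wb"))
print(env.get_obs(),env.tcp_to_grasp)
E
```

```text
pics
scene {'fx': 366.63719505230404, 'fy': 366.63719505230404, 'cx': 254.76292955695422, 'cy': 193.3190309929859, 'position': array([ 1.17726676, -0.34828501,  1.09615812]), 'rotation': array([34.17775647, -0.78511119, 61.96287314])}
side {'fx': 397.58860696175657, 'fy': 397.58860696175657, 'cx': 262.1492638631069, 'cy': 191.8975374565485, 'position': array([-0.09119753,  0.65281154,  0.83967492]), 'rotation': array([  53.06308026,   -1.2984381 , -132.81088008])}
wrist {'fx': 291.2286656616394, 'fy': 291.2286656616394, 'cx': 256.26986210737834, 'cy': 196.1717551150057, 'position': array([0.64824835, 0.07821219, 0.38395488]), 'rotation': array([-1.67442088e+01,  1.06015814e-01,  1.25250397e-02])}
{'time_s': 0.15, 'qpos': array([ 0.80765676, 18.42741732, -4.01624804, 83.15934897,  1.29452822,
       78.54114281, -3.25967912]), 'joint_velocities': array([ 0.12171423, -0.1580965 ,  0.0221098 , -0.23339793,  0.00905449,
        0.04679035,  0.05655017]), 'effort': array([ 2.16972071e-04, -4.91794288e+01, -4.04079035e-01, -3.12878716e+01,
       -6.39387709e-02,  4.04033612e-02,  9.90178205e-05]), 'tool_pos': array([ 6.49539409e-01, -3.64552676e-05,  1.96129862e-01]), 'tool_rot': array([1.79995554e+02, 8.27143620e-02, 2.65133268e-03]), 'force': array([ 0.24598237,  0.02892423, -0.3824636 ]), 'wrist_torque': array([-0.03052733,  0.01351364, -0.00455666]), 'grip_width': 0.08702761590773736} 0.0187
```

View pics/scene0.png

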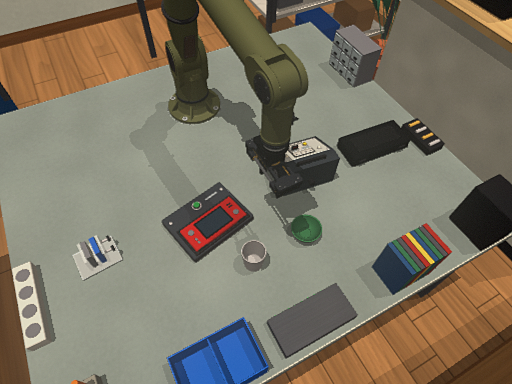

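View pics/side0.png

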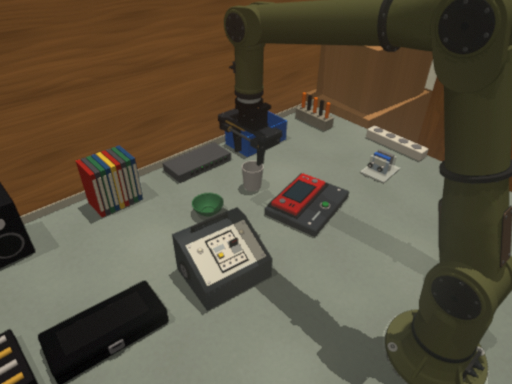

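View pics/wrist0.png

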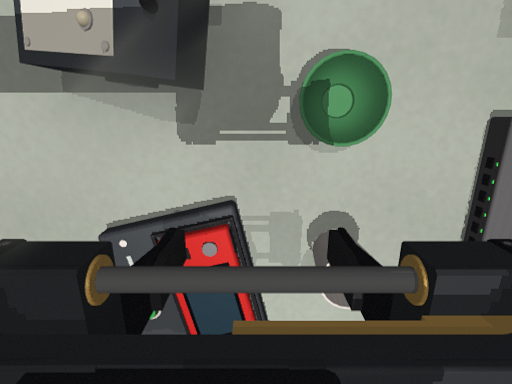

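```bash
python3 - <<'E'
import cv2
a=cv2.imread("pics/side0.png")[190:320,150:300]; b=cv2.imread("pics/scene0.png")[120:270,150:350]
cv2.imwrite("pics/side0z.png",cv2.resize(a,None,fx=4.6,fy=4.6,interpolation=cv2.INTER_CUBIC))
cv2.imwrite("pics/scene0z.png",cv2.resize(b,None,fx=4,fy=4,interpolation=cv2.INTER_CUBIC))
E
```

```text
(no output)
```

View pics/side0z.png

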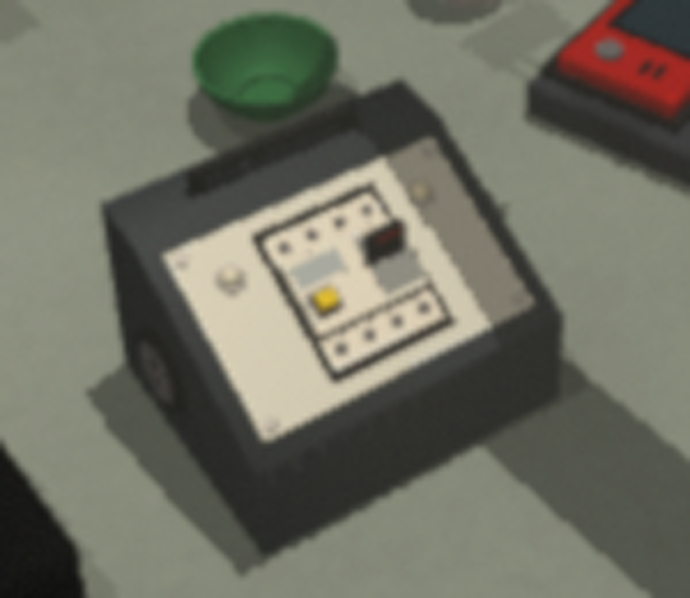

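View pics/scene0z.png

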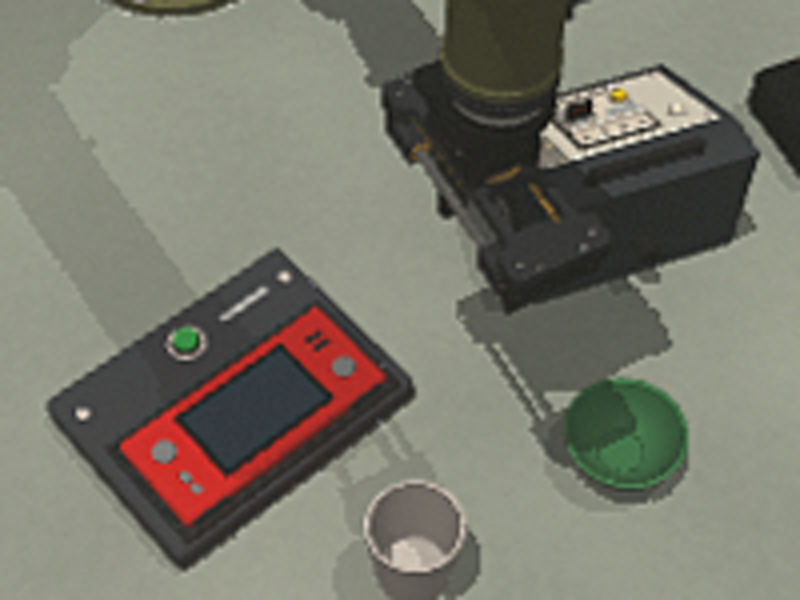

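```bash
cat > h.py <<'E'
import numpy as np,cv2,pickle
from scipy.spatial.transform import Rotation as R
def ray(c,u,v):
    d=np.array([(u-c["cx"])/c["fx"],-(v-c["cy"])/c["fy"],-1.0])
    d=R.from_euler("xyz",c["rotation"],degrees=True).as_matrix()@d
    return np.array(c["position"]),d/np.linalg.norm(d)
def proj(c,p):
    q=R.from_euler("xyz",c["rotation"],degrees=True).as_matrix().T@(np.array(p)-c["position"])
    return np.array([c["cx"]+c["fx"]*q[0]/-q[2],c["cy"]-c["fy"]*q[1]/-q[2]])
def onz(c,u,v,z):
    o,d=ray(c,u,v); return o+d*(z-o[2])/d[2]
def tri(*cs):
    A=0;b=0;L=[]
    for c,u,v in cs:
        o,d=ray(c,u,v);P=np.eye(3)-np.outer(d,d);A=A+P;b=b+P@o;L.append((P,o))
    x=np.linalg.solve(A,b);return x,[np.linalg.norm(P@(x-o)) for P,o in L]
def blobs(c,lo,hi,amin=4):
    h=cv2.cvtColor(c["pixels"],cv2.COLOR_RGB2HSV);m=cv2.inRange(h,np.array(lo),np.array(hi))
    n,l,s,ce=cv2.connectedComponentsWithStats(m)
    return [(s[i,4],*np.round(ce[i],2),*s[i,:4]) for i in range(1,n) if s[i,4]>=amin]
E
python3 - <<'E'
from h import *
d=pickle.load(open("c0.pkl","rb"))
for n in("scene","side"):
    print(n,"yel",blobs(d[n],(20,150,120),(35,255,255)))
    print(n,"grn",blobs(d[n],(45,100,60),(75,255,255)))
S=d["scene"];D=d["side"]
print("dock top",[onz(S,150+u/4,120+v/4,.03).round(3) for u,v in[(275,250),(48,405),(182,568),(412,385)]])
f=lambda u,v,z:onz(D,150+u/4.6,190+v/4.6,z).round(4)
print("front bot",f(262,555,0),f(560,400,0),"front top",f(262,450,.07),f(558,320,.07))
print("rear top scene",[onz(S,150+u/4,120+v/4,.131).round(4) for u,v in[(757,155)]])
E
```

```text
scene yel [(np.int32(8), np.float64(304.5), np.float64(143.0), np.int32(303), np.int32(142), np.int32(4), np.int32(3)), (np.int32(183), np.float64(419.91), np.float64(248.19), np.int32(406), np.int32(233), np.int32(29), np.int32(31))]
scene grn [(np.int32(15), np.float64(377.67), np.float64(2.53), np.int32(376), np.int32(0), np.int32(4), np.int32(7)), (np.int32(29), np.float64(196.1), np.float64(204.52), np.int32(193), np.int32(202), np.int32(7), np.int32(6)), (np.int32(47), np.float64(314.26), np.float64(224.3), np.int32(303), np.int32(215), np.int32(19), np.int32(26)), (np.int32(127), np.float64(307.39), np.float64(231.08), np.int32(298), np.int32(219), np.int32(18), np.int32(20)), (np.int32(164), np.float64(428.93), np.float64(243.62), np.int32(415), np.int32(228), np.int32(28), np.int32(31)), (np.int32(4), np.float64(293.0), np.float64(232.25), np.int32(292), np.int32(231), np.int32(3), np.int32(3)), (np.int32(6), np.float64(300.5), np.float64(239.33), np.int32(298), np.int32(238), np.int32(6), np.int32(3)), (np.int32(6), np.float64(307.5), np.float64(241.0), np.int32(305), np.in
[... 988 characters left out ...]
np.int32(112), np.int32(148), np.int32(18), np.int32(14)), (np.int32(84), np.float64(95.21), np.float64(163.68), np.int32(87), np.int32(156), np.int32(18), np.int32(16)), (np.int32(284), np.float64(204.99), np.float64(204.27), np.int32(193), np.int32(195), np.int32(25), np.int32(18)), (np.int32(24), np.float64(324.79), np.float64(203.71), np.int32(322), np.int32(202), np.int32(6), np.int32(5))]
dock top [array([ 0.444, -0.087,  0.03 ]), array([ 0.502, -0.322,  0.03 ]), array([ 0.688, -0.28 ,  0.03 ]), array([ 0.625, -0.044,  0.03 ])]
front bot [0.443  0.3206 0.    ] [0.4138 0.1233 0.    ] front top [0.4518 0.3089 0.07  ] [0.4151 0.1272 0.07  ]
rear top scene [array([0.6123, 0.2944, 0.131 ])]
```

```bash
python3 - <<'E'
from h import *
d=pickle.load(open("c0.pkl","rb"));S=d["scene"];D=d["side"]
print("yel",tri((S,304.5,143),(D,220.5,254.7)))
print("grn",tri((S,196.1,204.5),(D,324.8,203.7)))
print("grn S",onz(S,196.1,204.5,.039),"D",onz(D,324.8,203.7,.039))
# lever dark: tip red
print("lever",tri((S,150+580/4,120+108/4),(D,150+388/4.6,190+237/4.6)))
# plate edge dirs on slope from side view: plate corners (165,258),(268,442),(430,140),(533,303)
E
```

```text
yel (array([0.48382851, 0.23923883, 0.11186323]), [np.float64(0.0006806417842565218), np.float64(0.0006806417842566458)])
grn (array([ 0.49834351, -0.19637834,  0.03765726]), [np.float64(0.0005432963018026752), np.float64(0.0005432963018026311)])
grn S [ 0.49876012 -0.19693789  0.039     ] D [ 0.49757717 -0.19439473  0.039     ]
lever (array([0.49026313, 0.19148433, 0.12216372]), [np.float64(0.0015090667017826236), np.float64(0.0015090667017828218)])
```

```bash
python3 - <<'E'
from h import *
d=pickle.load(open("c0.pkl","rb"));S=d["scene"];D=d["side"]
t=np.array([.4838,.2392,.1115]);yaw=-.16
for it in range(5):
    Rb=R.from_euler("zy",[yaw,-np.radians(25)]).as_matrix()
    n=Rb[:,2];p0=t-.018*n
    pts=[]
    for u,v in[(165,258),(268,442),(430,140),(533,303)]:
        o,r=ray(D,150+u/4.6,190+v/4.6);pts.append(o+r*(n@(p0-o))/(n@r))
    L=[Rb.T@(p-t) for p in pts]
    e=[np.arctan2(-(L[0]-L[2])[0],(L[0]-L[2])[1]),np.arctan2(-(L[1]-L[3])[0],(L[1]-L[3])[1]),np.arctan2((L[0]-L[1])[1],(L[0]-L[1])[0]),np.arctan2((L[2]-L[3])[1],(L[2]-L[3])[0])]
    print(yaw,np.round(e,3)); yaw+=np.mean(e)
print(np.round(L,4),np.round(pts,4))
Rb=R.from_euler("zy",[yaw,-np.radians(25)]).as_matrix()
rcd=t-Rb@[-.007,.024,.008];print("rcd",rcd,"lever tip",rcd+Rb@[.013,-.022,.016])
ob=R.from_euler("z",yaw).as_matrix()
print("rcd height model: ", )
E
```

```text
-0.16 [0.067 0.068 0.056 0.056]
-0.09836053396178959 [ 0.005  0.007 -0.006 -0.006]
-0.09836053396179001 [ 0.005  0.007 -0.006 -0.006]
-0.09836053396179 [ 0.005  0.007 -0.006 -0.006]
-0.09836053396179 [ 0.005  0.007 -0.006 -0.006]
[[ 0.0646  0.0613 -0.018 ]
 [-0.0521  0.0619 -0.018 ]
 [ 0.0655 -0.1175 -0.018 ]
 [-0.051  -0.1168 -0.018 ]] [[0.5552 0.2938 0.1249]
 [0.4499 0.3059 0.0758]
 [0.54   0.1159 0.1179]
 [0.4351 0.128  0.0689]]
rcd [0.49135841 0.21462859 0.10619752] lever tip [0.49436354 0.1914583  0.12525288]
rcd height model:
```

```bash
python3 - <<'E'
from h import *
d=pickle.load(open("c0.pkl","rb"));S=d["scene"];D=d["side"]
t=np.array([.4838,.2392,.1115]);yaw=-.16
for it in range(5):
    Rb=R.from_euler("ZY",[yaw,-np.radians(25)]).as_matrix()
    n=Rb[:,2];p0=t-.018*n
    pts=[]
    for u,v in[(165,258),(268,442),(430,140),(533,303)]:
        o,r=ray(D,150+u/4.6,190+v/4.6);pts.append(o+r*(n@(p0-o))/(n@r))
    L=[Rb.T@(p-t) for p in pts]
    e=[np.arctan2(-(L[0]-L[2])[0],(L[0]-L[2])[1]),np.arctan2(-(L[1]-L[3])[0],(L[1]-L[3])[1]),np.arctan2((L[0]-L[1])[1],(L[0]-L[1])[0]),np.arctan2((L[2]-L[3])[1],(L[2]-L[3])[0])]
    print(yaw,np.round(e,3)); yaw+=np.mean(e)
print(np.round(L,4),np.round(pts,4))
rcd=t-Rb@[-.007,.024,.008];print("rcd",rcd,"lever tip",rcd+Rb@[.013,-.022,.016])
E
```

```text
-0.16 [0.029 0.039 0.042 0.042]
-0.12226070249237464 [-0.     0.008  0.008  0.008]
-0.11644127788170375 [-0.005  0.003  0.002  0.002]
-0.11555311765611152 [-0.005  0.003  0.002  0.002]
-0.11541778995316207 [-0.005  0.003  0.001  0.001]
[[ 0.0652  0.0616 -0.018 ]
 [-0.0519  0.0614 -0.018 ]
 [ 0.0642 -0.1132 -0.018 ]
 [-0.0515 -0.1134 -0.018 ]] [[0.5571 0.2927 0.1227]
 [0.4517 0.3048 0.0733]
 [0.5361 0.1192 0.1223]
 [0.432  0.1311 0.0734]]
rcd [0.49069652 0.21423972 0.10720787] lever tip [0.49314967 0.19180797 0.12720283]
```

```bash
cat >> h.py <<'E'
t=np.array([.4838,.2392,.1115]);YAW=-.1154
Rb=R.from_euler("ZY",[YAW,-np.radians(25)]).as_matrix()
RT=Rb@np.diag([1.,-1,-1])
def rel(p0,R0,p1,R1):
    return (R0.T@(np.array(p1)-p0)).round(4),R.from_matrix(R0.T@R1).as_rotvec().round(4)
def st():
    from cell import env
    o=env.get_obs();return o["tool_pos"],R.from_euler("xyz",o["tool_rot"],degrees=True).as_matrix(),o
E
python3 - <<'E'
from h import *
R0=np.diag([1.,-1,-1])
print(rel([.65,0,.197],R0,t+.1*Rb[:,2],RT), t+.1*Rb[:,2])
E
```

```text
(array([-0.2082, -0.2441, -0.0051]), array([-0.0252,  0.4358,  0.1136])) [0.44181927 0.2440662  0.20213078]
```

>>> {"api": "send_rows", "payload": {"steps": [[[-0.025,-0.029,-0.001],[0,0,0],0.04],[[-0.05,-0.058,-0.002],[0,0,0],0.0],[[-0.075,-0.088,-0.004],[0,0,0],0.0],[[-0.1,-0.117,-0.005],[0,0,0],0.0],[[-0.125,-0.146,-0.005],[0,0,0],0.0]], "grip_force": 20}}

```text
time_s: 0.57
tool_pos: [0.5236, 0.1472, 0.2019]
tool_rot: [180.0, -0.0, -0.0]
force: [0.9, 0.5, 0.5]
grip_width: 0.0617
```

>>> {"api": "send_rows", "payload": {"steps": [[[-0.02,-0.024,0],[-0.006,0.1,0.026],0.0],[[-0.04,-0.048,0],[-0.012,0.2,0.052],0.0],[[-0.06,-0.072,0],[-0.018,0.3,0.078],0.0],[[-0.083,-0.098,0],[-0.024,0.4,0.105],0.0],[[-0.083,-0.098,0],[-0.0252,0.4358,0.1136],0.0]]}}

```text
time_s: 0.98
tool_pos: [0.4363, 0.2502, 0.2018]
tool_rot: [-179.9, -25.3, -6.0]
force: [-0.8, 1.0, -0.5]
grip_width: 0.0282
```

```bash
python3 - <<'E'
from h import *
from cell import env
d={}
for n in("side","wrist"):
    r=env.read_camera(n);d[n]=r
    im=cv2.cvtColor(r["pixels"],cv2.COLOR_RGB2BGR)
    cv2.imwrite(f"pics/{n}1.png",cv2.resize(im,None,fx=1.5,fy=1.5) if n=="wrist" else im)
pickle.dump(d,open("c1.pkl","wb"))
p,R0,o=st();print(o)
print(blobs(d["wrist"],(20,130,100),(35,255,255)))
print(rel(p,R0,t+.1*Rb[:,2],RT))
print(proj(d["wrist"],t), proj(d["wrist"],t-Rb@[-.007,.024,.008]))
E
```

```text
{'time_s': 1.0833, 'qpos': array([-17.69910488, -14.39272897, -25.87158986, 119.5554027 ,
        15.18765584,  57.89606434, -56.28691357]), 'joint_velocities': array([ 2.00177772,  2.96416033,  5.67087124, -3.44499558, -0.39287588,
        1.18951196,  3.72934198]), 'effort': array([ -1.18900392, -17.81364441,   0.90439696, -31.30654335,
         1.43155999,  -1.40068118,  -0.55236077]), 'tool_pos': array([0.43895938, 0.24586361, 0.20155429]), 'tool_rot': array([179.85770257, -25.11582394,  -6.15282516]), 'force': array([ 1.43343721, -0.63008984,  0.18190071]), 'wrist_torque': array([ 0.03643384,  0.48340073, -0.00419697]), 'grip_width': 0.020146821720321437}
[(np.int32(240), np.float64(473.68), np.float64(100.27), np.int32(450), np.int32(96), np.int32(62), np.int32(10)), (np.int32(117), np.float64(259.38), np.float64(192.54), np.int32(255), np.int32(187), np.int32(10), np.int32(12)), (np.int32(10), np.float64(320.0), np.float64(320.8), np.int32(319), np.int32(317), np.int32(3), np.int32(8)), (np.int32(28), np.float64(325.04), np.float64(319.71), np.int32(321), np.int32(316), np.int
[... 5763 characters left out ...]
.int32(6), np.int32(3)), (np.int32(4), np.float64(145.75), np.float64(330.5), np.int32(145), np.int32(329), np.int32(3), np.int32(4)), (np.int32(4), np.float64(238.75), np.float64(330.5), np.int32(238), np.int32(329), np.int32(3), np.int32(4)), (np.int32(4), np.float64(278.75), np.float64(329.25), np.int32(278), np.int32(328), np.int32(2), np.int32(3)), (np.int32(5), np.float64(181.4), np.float64(331.4), np.int32(180), np.int32(331), np.int32(4), np.int32(2)), (np.int32(4), np.float64(381.25), np.float64(331.5), np.int32(380), np.int32(331), np.int32(3), np.int32(2))]
(array([0.003 , 0.0015, 0.0008]), array([-0.0009, -0.002 ,  0.0073]))
[262.00487282 191.14645648] [267.94653735 210.53007739]
```

View pics/wrist1.png

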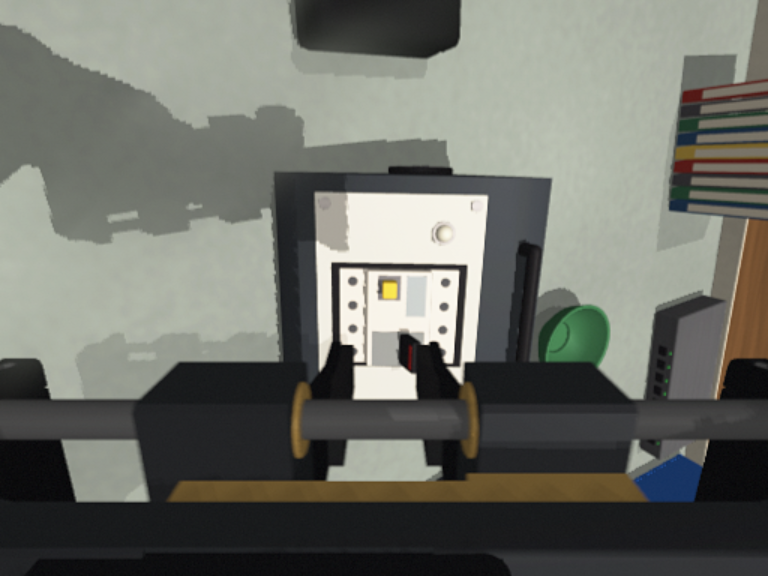

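```bash
python3 - <<'E'
from h import *
from cell import env
r=env.read_camera("wrist");pickle.dump(r,open("c2.pkl","wb"))
p,R0,o=st();print(o["tool_pos"],o["tool_rot"],o["joint_velocities"].round(2),o["qpos"].round(1))
b=[x for x in blobs(r,(20,130,100),(35,255,255)) if 200<x[1]<300 and x[2]<250];print(b)
print(rel(p,R0,t+.1*Rb[:,2],RT),proj(r,t))
# ray at test plane
u,v=b[0][1:3];oo,dd=ray(r,u,v);n=Rb[:,2];q=oo+dd*(n@(t-oo))/(n@dd);print("yel on plane",q,"face-frame diff",Rb.T@(q-t))
im=cv2.cvtColor(r["pixels"],cv2.COLOR_RGB2BGR)[100:300,130:380]
cv2.imwrite("pics/w2z.png",cv2.resize(im,None,fx=3,fy=3,interpolation=cv2.INTER_CUBIC))
E
```

```text
[0.44087207 0.24436958 0.20198206] [179.91093348 -25.04292442  -6.39539648] [ 1.37  2.16  3.7  -2.35 -0.12  0.29  0.81] [-17.6 -14.3 -25.6 119.4  15.2  57.9 -56.2]
[(np.int32(116), np.float64(257.58), np.float64(190.59), np.int32(253), np.int32(185), np.int32(10), np.int32(12))]
(array([0.0009, 0.0002, 0.0003]), array([-0.    , -0.0008,  0.0034])) [260.17336858 189.34819705]
yel on plane [0.4812502  0.23814027 0.11037582] face-frame diff [-2.66004681e-03 -1.34627187e-03 -5.15331942e-17]
```

View pics/w2z.png

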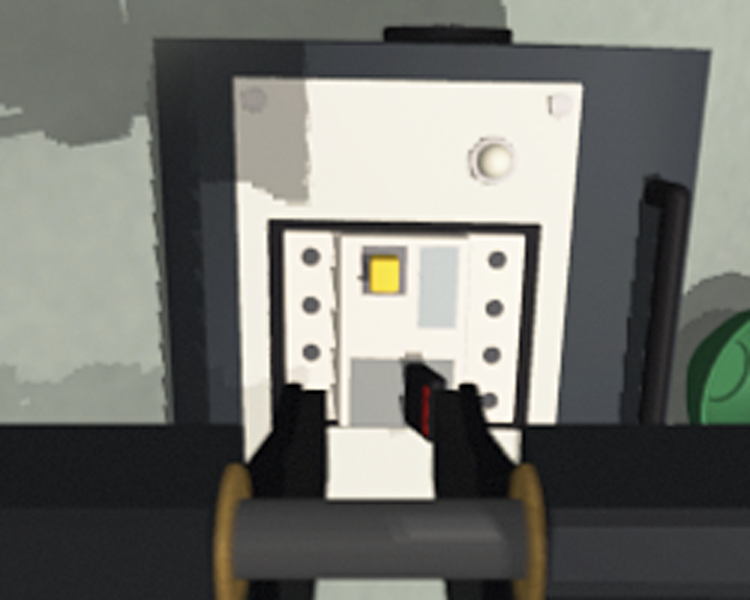

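>>> {"api": "send_rows", "payload": {"steps": [[[-0.001,0.001,0.02],[0,0,0],0.0],[[-0.001,0.001,0.045],[0,0,0],0.0],[[-0.001,0.001,0.07],[0,0,0],0.0],[[-0.001,0.001,0.085],[0,0,0],0.0],[[-0.001,0.001,0.088],[0,0,0],0.0]]}}

```text
time_s: 1.55
tool_pos: [0.4785, 0.2353, 0.1183]
tool_rot: [179.8, -24.7, -6.8]
force: [-0.4, -0.2, -0.2]
grip_width: 0.0008
```

>>> {"api": "send_rows", "payload": {"steps": [[[0,0,0],[0,0,0],0.0],[[0,0,0],[0,0,0],0.0],[[0,0,0.001],[0,0,0],0.0],[[0,0,0.003],[0,0,0],0.0],[[0,0,0.004],[0,0,0],0.0]]}}

```text
time_s: 1.97
tool_pos: [0.48, 0.239, 0.119]
tool_rot: [-180.0, -25.1, -6.6]
force: [-0.1, 0.0, 0.1]
grip_width: 0.0006
```

```bash
cat >> h.py <<'E'
def look(tag,crops):
    from cell import env
    d={}
    for n,(y0,y1,x0,x1,s) in crops.items():
        r=env.read_camera(n);d[n]=r
        im=cv2.cvtColor(r["pixels"],cv2.COLOR_RGB2BGR)[y0:y1,x0:x1]
        cv2.imwrite(f"pics/{tag}_{n}.png",cv2.resize(im,None,fx=s,fy=s,interpolation=cv2.INTER_CUBIC))
    p,R0,o=st();n=Rb[:,2]
    print("t",o["time_s"],"tcp",p.round(4),o["tool_rot"].round(2),"F",o["force"].round(2),"F.n",(o["force"]@n).round(2),"w",o["grip_width"],"q",o["qpos"].round(1))
    print("face frame rel t",(Rb.T@(p-t)).round(4),"rel err rot",rel(p,R0,p,RT)[1])
    return d
E
python3 - <<'E'
from h import *
look("a",{"side":(180,330,140,310,4),"wrist":(80,300,130,380,3)})
E
```

```text
t 2.0667 tcp [0.4797 0.2387 0.1186] [-179.99  -25.04   -6.61] F [-0.06 -0.32 -0.11] F.n -0.09 w 6.875903691362412e-05 q [-15.6  -5.6 -26.1 122.9  22.1  47.2 -61.5]
face frame rel t [-0.0007 -0.001   0.0081] rel err rot [-0.0002 -0.0006  0.0001]
```

View pics/a_side.png

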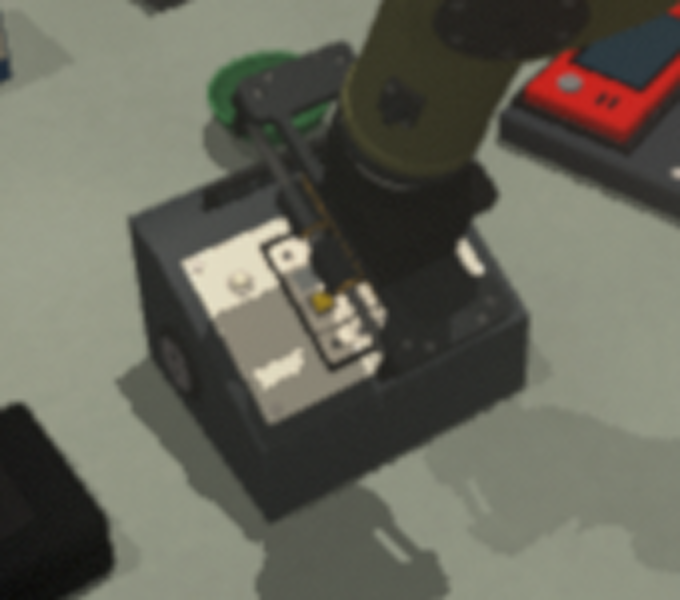

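View pics/a_wrist.png

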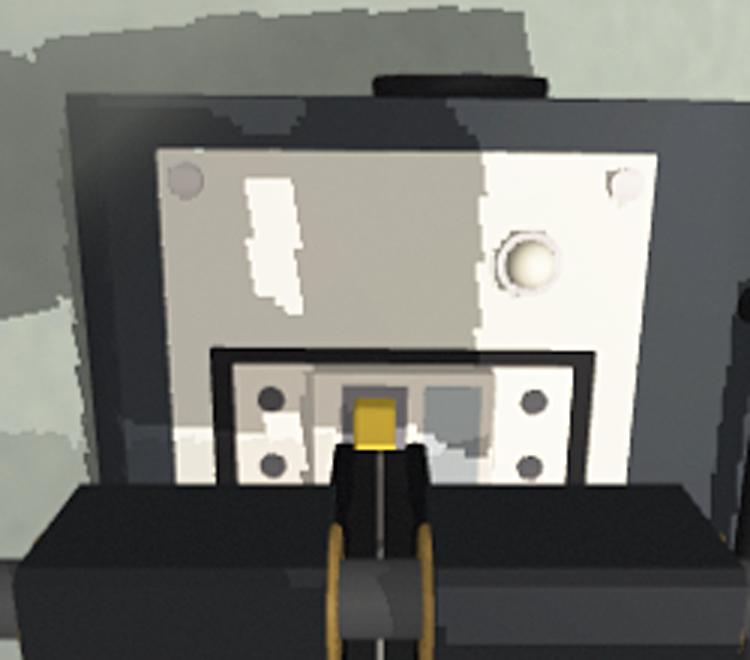

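```bash
python3 - <<'E'
from h import *
from cell import env
r=env.read_camera("wrist");pickle.dump(r,open("c3.pkl","wb"))
p,R0,o=st()
z=lambda P:((proj(r,P)-[130,80])*3).round(1)
print("tcp",z(p))
for dy in(-9.5,-5,0,5,9.5): print(dy,z(p+R0@[0,dy/1000,0]))
print("15x",z(p+R0@[.015,-.0095,0]),z(p+R0@[-.015,-.0095,0]))
print("t",z(t)); print([z(t+Rb@[a,b,0]) for a,b in((.005,.006),(.005,-.006),(-.005,-.006))],"base",z(t+Rb@[0,.006,-.008]))
print("rcd",z(t-Rb@[-.007,.024,.008]))
E
```

```text
tcp [383.7 436.7]
-9.5 [383.8 398.2]
-5 [383.7 416.5]
0 [383.7 436.7]
5 [383.7 456.5]
9.5 [383.6 474.1]
15x [449.2 398.2] [318.4 398.2]
t [386.5 420.1]
[array([407.5, 396.6]), array([407. , 443.1]), array([365.8, 443.1])] base [386.3 385.6]
rcd [413.1 495.7]
```

```bash
python3 - <<'E'
from h import *
d=look("b",{"side":(225,285,190,270,9),"scene":(110,190,240,340,8)})
p,R0,o=st()
r=d["side"];z=lambda P:((proj(r,P)-[190,225])*9).round(0)
print("side tcp",z(p),"t",z(t),[z(p+R0@[a,b,0]) for a,b in((.01,-.0095),(-.01,-.0095),(.01,.0095),(-.01,.0095))])
r=d["scene"];z=lambda P:((proj(r,P)-[240,110])*8).round(0)
print("scene tcp",z(p),"t",z(t))
E
```

```text
t 2.2167 tcp [0.4796 0.2387 0.1184] [-180.    -25.02   -6.6 ] F [ 0.3  -0.26  0.01] F.n -0.13 w 0.0006118200322696454 q [-15.6  -5.5 -26.1 122.9  22.1  47.2 -61.5]
face frame rel t [-0.0008 -0.001   0.008 ] rel err rot [-0.0001 -0.0004  0.0002]
side tcp [287. 258.] t [277. 268.] [array([240., 242.]), array([275., 303.]), array([298., 214.]), array([334., 274.])]
scene tcp [513. 248.] t [517. 265.]
```

View pics/b_side.png

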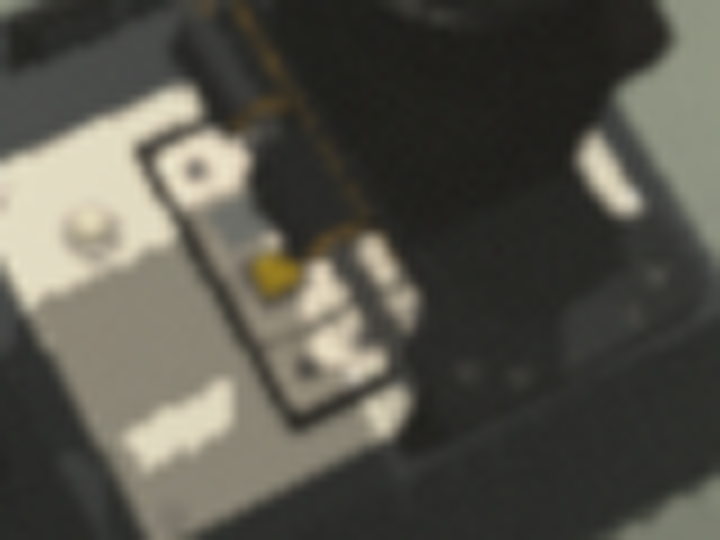

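View pics/b_scene.png

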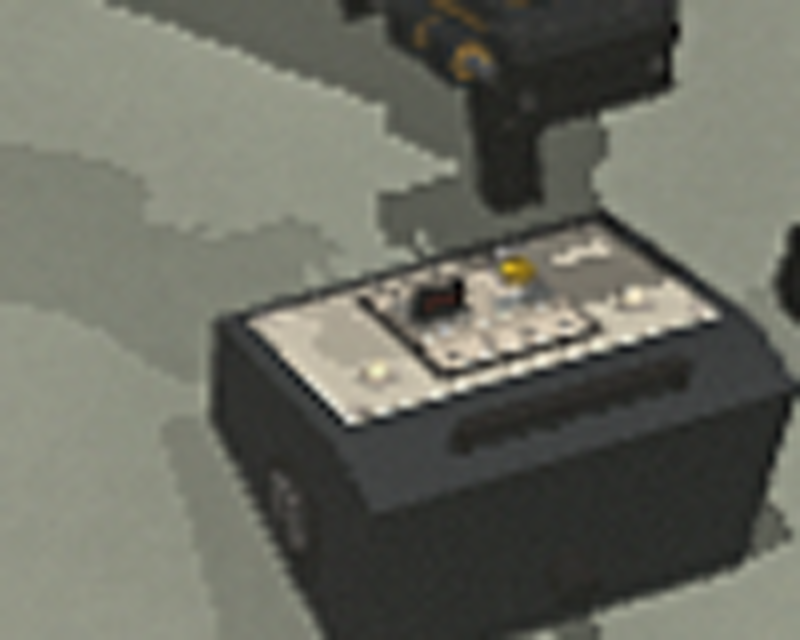

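```bash
python3 - <<'E'
from h import *
d=pickle.load(open("c0.pkl","rb"))
T=np.array([.6495,0,.196])
for n in d:
    r=d[n]
    print(n,"tcp",proj(r,T).round(1),"tips +-43.5",[proj(r,T+[s*.0435,b,0]).round(1) for s in(1,-1) for b in (-.0095,.0095)],"above20",[proj(r,T+[s*.0435,.0095,.02]).round(1) for s in(1,-1)])
for n,(y0,y1,x0,x1,s) in {"scene":(120,210,240,310,8),"side":(90,180,210,290,8)}.items():
    im=cv2.cvtColor(d[n]["pixels"],cv2.COLOR_RGB2BGR)[y0:y1,x0:x1]
    cv2.imwrite(f"pics/o_{n}.png",cv2.resize(im,None,fx=s,fy=s,interpolation=cv2.INTER_CUBIC)[:600])
E
```

```text
scene tcp [270.4 188.4] tips +-43.5 [array([274.9, 200.4]), array([280.5, 197.9]), array([260.7, 179.2]), array([266.2, 176.9])] above20 [array([281. , 194.1]), array([266.4, 172.9])]
side tcp [248.9 165.1] tips +-43.5 [array([241.8, 158. ]), array([237. , 160.2]), array([261.3, 170.1]), array([256.4, 172.5])] above20 [array([236.9, 154.5]), array([256.5, 166.7])]
wrist tcp [258.5 226. ] tips +-43.5 [array([320.3, 238.6]), array([322. , 213.2]), array([196.8, 238.5]), array([195.2, 213.1])] above20 [array([328.9, 224.3]), array([188.7, 224.2])]
```

View pics/o_scene.png

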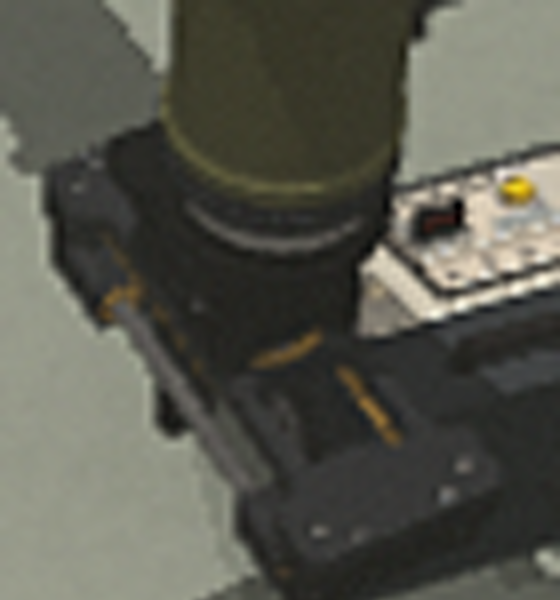

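View pics/o_side.png

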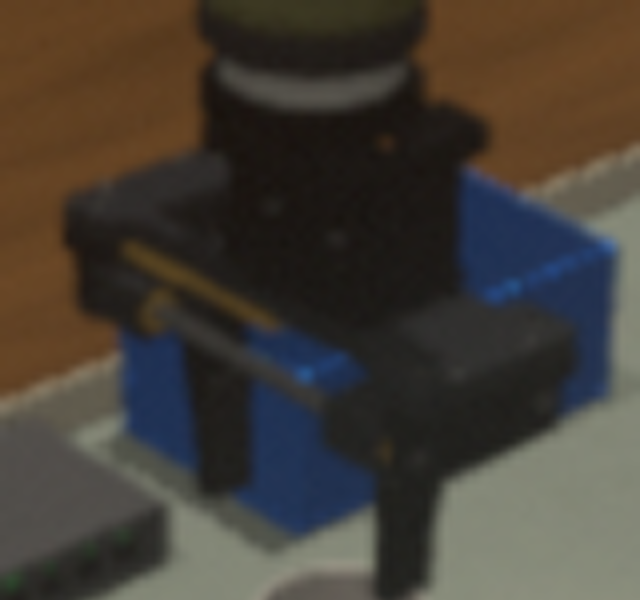

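>>> {"api": "send_rows", "payload": {"steps": [[[-0.001,0.001,0.001],[0,0,0],0.0],[[-0.001,0.001,0.003],[0,0,0],0.0],[[-0.001,0.001,0.005],[0,0,0],0.0],[[-0.001,0.001,0.006],[0,0,0],0.0],[[-0.001,0.001,0.006],[0,0,0],0.0]]}}

```text
time_s: 2.63
tool_pos: [0.481, 0.2372, 0.1119]
tool_rot: [180.0, -25.0, -6.6]
force: [-0.1, 0.7, -0.7]
grip_width: 0.0006
```

>>> {"api": "send_rows", "payload": {"steps": [[[0,0,0.001],[0,0,0],0.0],[[0,0,0.002],[0,0,0],0.0],[[0,0,0.003],[0,0,0],0.0],[[0,0,0.003],[0,0,0],0.0],[[0,0,0.003],[0,0,0],0.0]]}}

```text
time_s: 3.05
tool_pos: [0.4824, 0.2372, 0.1095]
tool_rot: [180.0, -25.0, -6.6]
force: [0.1, -1.1, -0.5]
grip_width: 0.0005
```

```bash
python3 - <<'E'
from h import *
d=look("c",{"scene":(110,190,240,340,8)})
E
```

```text
t 3.1 tcp [0.4824 0.2373 0.1096] [180.   -25.    -6.61] F [-0.04 -0.29  1.34] F.n 1.22 w 0.00016009279591638507 q [-15.4  -4.7 -26.1 123.3  23.   46.1 -62.2]
face frame rel t [-0.0019 -0.0021 -0.0013] rel err rot [0.0001 0.     0.    ]
```

View pics/c_scene.png

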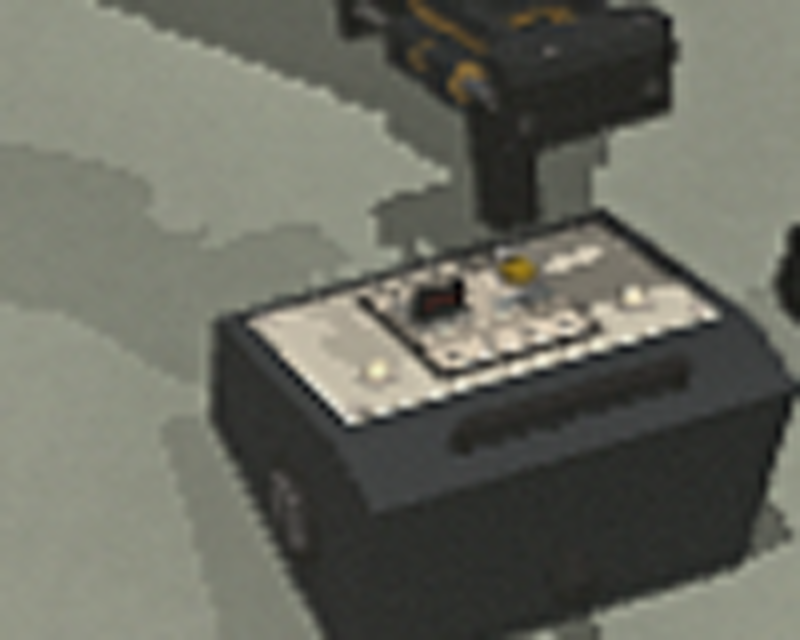

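>>> {"api": "send_rows", "payload": {"steps": [[[0,0,0.001],[0,0,0],0.0],[[0,0,0.002],[0,0,0],0.0],[[0,0,0.003],[0,0,0],0.0],[[0,0,0.003],[0,0,0],0.0],[[0,0,0.003],[0,0,0],0.0]]}}

```text
time_s: 3.52
tool_pos: [0.4836, 0.2371, 0.1067]
tool_rot: [180.0, -25.0, -6.6]
force: [-0.1, -0.8, 0.7]
grip_width: 0.0004
```

>>> {"api": "send_rows", "payload": {"steps": [[[0,0,0.001],[0,0,0],0.0],[[0,0,0.002],[0,0,0],0.0],[[0,0,0.003],[0,0,0],0.0],[[0,0,0.003],[0,0,0],0.0],[[0,0,0.003],[0,0,0],0.0]]}}

```text
time_s: 3.93
tool_pos: [0.4849, 0.2369, 0.104]
tool_rot: [180.0, -25.0, -6.6]
force: [-0.2, 0.0, 0.2]
grip_width: 0.0002
```

```bash
python3 - <<'E'
from h import *
d=look("d",{"scene":(110,190,240,340,8),"wrist":(80,300,130,380,3)})
p,R0,o=st();r=d["scene"];z=lambda P:((proj(r,P)-[240,110])*8).round(0)
print("tcp",z(p),[z(p+R0@[0,0,-k/1000]) for k in(10,20,30)])
E
```

```text
t 4.0333 tcp [0.4849 0.2369 0.1041] [180.   -25.    -6.61] F [-0.73  0.11  0.61] F.n 0.87 w 0.0005571259536370431 q [-15.3  -4.  -26.1 123.4  23.6  45.5 -62.7]
face frame rel t [-0.0019 -0.0021 -0.0073] rel err rot [ 0.0001 -0.     -0.    ]
tcp [512. 279.] [array([511., 259.]), array([509., 239.]), array([508., 218.])]
```

View pics/d_scene.png

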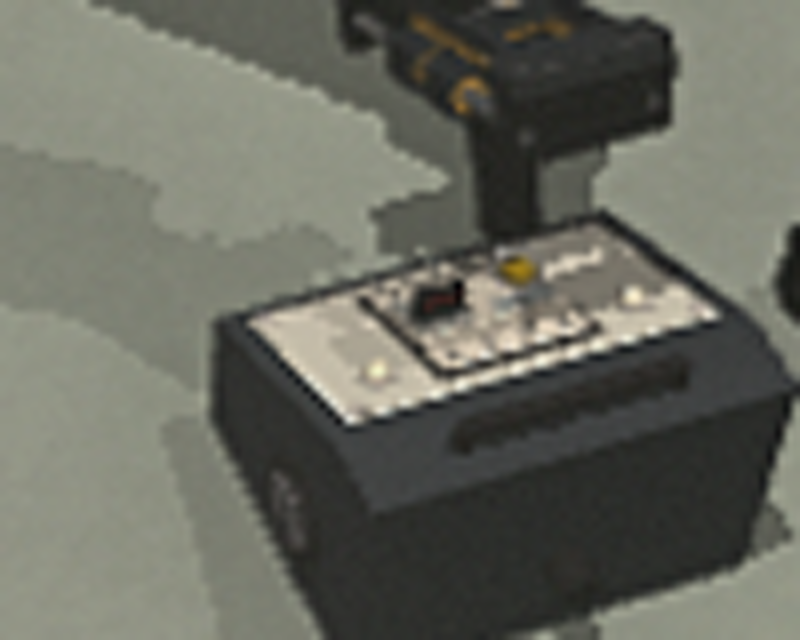

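View pics/d_wrist.png

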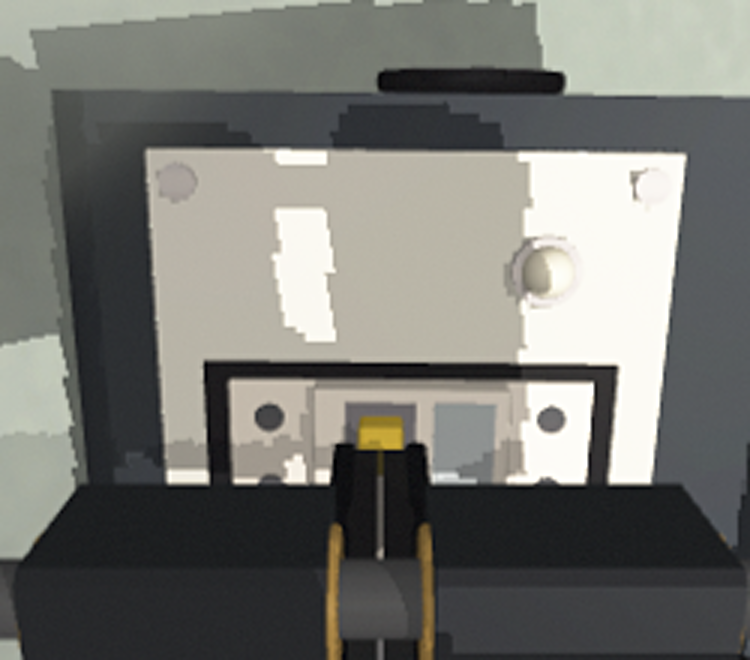

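```bash
python3 - <<'E'
from h import *
r=pickle.load(open("c3.pkl","rb"));p=np.array([.4797,.2387,.1185]);R0=RT
z=lambda P:((proj(r,P)-[130,80])*3).round(1)
for k in(0,.0187,.023,.027,.03):print(k,[z(p+R0@[s*.0103,-.0095,-k]) for s in(-1,1)])
E
```

```text
0 [array([339. , 398.1]), array([428.8, 398.2])]
0.0187 [array([335.2, 428.8]), array([433.8, 428.8])]
0.023 [array([334.2, 436.7]), array([435.1, 436.7])]
0.027 [array([333.2, 444.4]), array([436.3, 444.4])]
0.03 [array([332.4, 450.4]), array([437.3, 450.4])]
```

>>> {"api": "send_rows", "payload": {"steps": [[[0,0,0.002],[0,0,0],0.0],[[0,0,0.005],[0,0,0],0.0],[[0,0,0.008],[0,0,0],0.0],[[0,0,0.009],[0,0,0],0.0],[[0,0,0.009],[0,0,0],0.0]]}}

```text
time_s: 4.45
tool_pos: [0.4885, 0.2363, 0.0954]
tool_rot: [180.0, -25.0, -6.6]
force: [0.5, -1.0, 0.6]
grip_width: 0.0002
```

>>> {"api": "send_rows", "payload": {"steps": [[[0,0,0.001],[0,0,0],0.0],[[0,0,0.002],[0,0,0],0.0],[[0,0,0.003],[0,0,0],0.0],[[0,0,0.003],[0,0,0],0.0],[[0,0,0.003],[0,0,0],0.0]]}}

```text
time_s: 4.87
tool_pos: [0.4899, 0.2364, 0.0932]
tool_rot: [180.0, -25.0, -6.6]
force: [-0.6, -0.9, -0.4]
grip_width: 0.0004
```

```bash
python3 - <<'E'
from h import *
d=look("e",{"scene":(110,190,240,340,8)})
E
```

```text
t 4.9167 tcp [0.49   0.2364 0.0933] [180.   -25.01  -6.61] F [-0.1   0.09 -0.89] F.n -0.76 w 0.0006988256460449707 q [-15.1  -2.6 -26.1 123.6  25.   44.2 -63.8]
face frame rel t [-0.0018 -0.0021 -0.0192] rel err rot [ 0.     -0.0001 -0.    ]
```

View pics/e_scene.png

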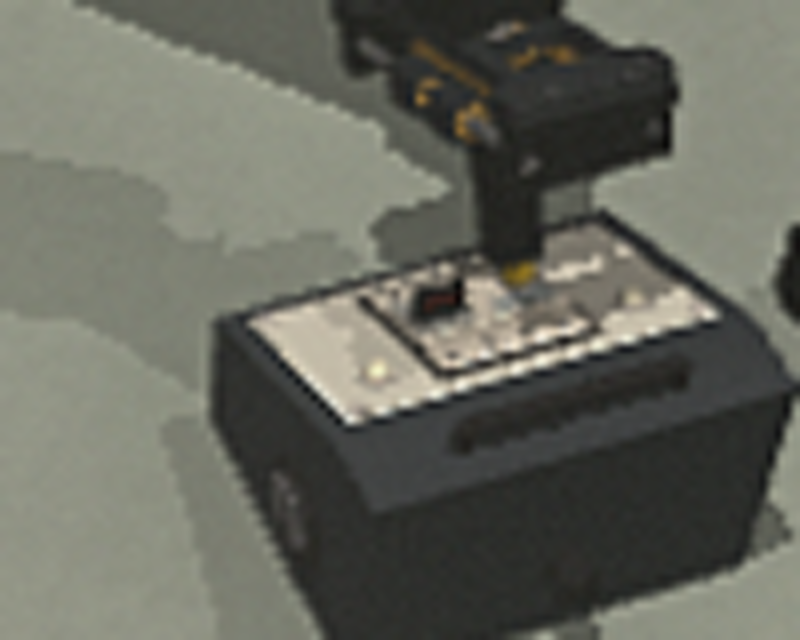

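>>> {"api": "send_rows", "payload": {"steps": [[[0,0,0.001],[0,0,0],0.0],[[0,0,0.002],[0,0,0],0.0],[[0,0,0.003],[0,0,0],0.0],[[0,0,0.004],[0,0,0],0.0],[[0,0,0.004],[0,0,0],0.0]]}}

```text
time_s: 5.33
tool_pos: [0.4917, 0.2362, 0.0897]
tool_rot: [180.0, -25.0, -6.6]
force: [-1.7, -0.3, 2.3]
grip_width: 0.0004
```

>>> {"api": "send_rows", "payload": {"steps": [[[0,0,0.001],[0,0,0],0.0],[[0,0,0.002],[0,0,0],0.0],[[0,0,0.002],[0,0,0],0.0],[[0,0,0.002],[0,0,0],0.0],[[0,0,0.002],[0,0,0],0.0]]}}

```text
time_s: 5.75
tool_pos: [0.4926, 0.2361, 0.0878]
tool_rot: [-180.0, -25.0, -6.6]
force: [-0.7, 0.2, 0.9]
grip_width: -0.0002
```

```bash
python3 - <<'E'
from h import *
d=look("f",{"scene":(110,190,240,340,8)})
E
```

```text
t 5.8 tcp [0.4925 0.2362 0.0878] [-179.99  -25.01   -6.61] F [-0.24 -0.84  1.79] F.n 1.69 w 0.0008287127545483358 q [-15.   -1.9 -26.  123.7  25.7  43.6 -64.3]
face frame rel t [-0.0018 -0.002  -0.0253] rel err rot [-0.0001 -0.0001 -0.    ]
```

View pics/f_scene.png

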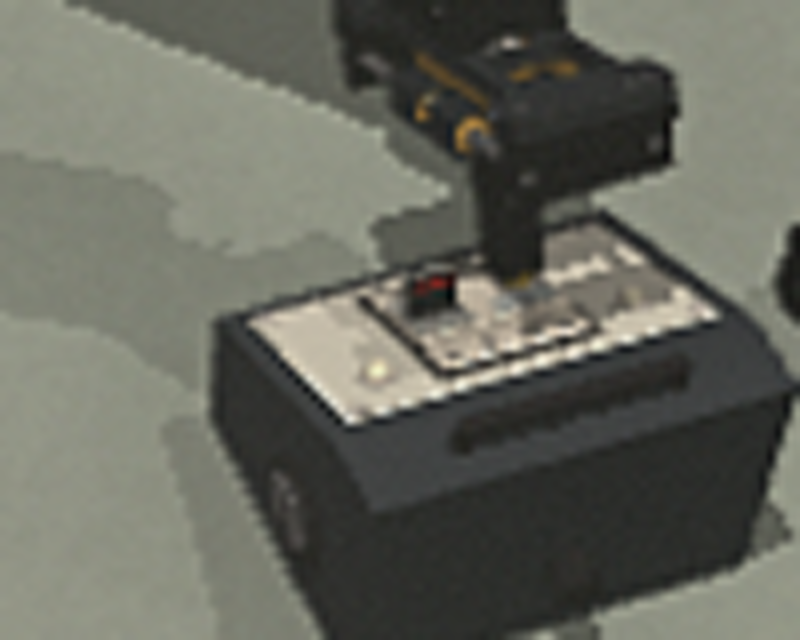

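>>> {"api": "send_rows", "payload": {"steps": [[[0,0,-0.005],[0,0,0],0.0],[[0,0,-0.015],[0,0,0],0.0],[[0,0,-0.025],[0,0,0],0.0],[[-0.009,0.015,-0.025],[0,0,0],0.0],[[-0.018,0.03,-0.025],[0,0,0],0.0]]}}

```text
time_s: 6.22
tool_pos: [0.4626, 0.2108, 0.105]
tool_rot: [-179.9, -25.1, -6.6]
force: [-0.1, -0.6, -0.7]
grip_width: 0.0006
```

>>> {"api": "send_rows", "payload": {"steps": [[[-0.009,0.016,0],[0,0,0],0.0],[[-0.009,0.016,0.005],[0,0,0],0.0],[[-0.009,0.016,0.01],[0,0,0],0.0],[[-0.009,0.016,0.01],[0,0,0],0.0],[[-0.009,0.016,0.01],[0,0,0],0.0]]}}

```text
time_s: 6.63
tool_pos: [0.457, 0.1949, 0.0904]
tool_rot: [-180.0, -25.0, -6.6]
force: [-0.1, -0.0, -0.3]
grip_width: 0.0004
```

```bash
python3 - <<'E'
from h import *
d=look("g",{"scene":(110,190,240,340,8),"side":(180,330,140,310,4),"wrist":(80,300,130,380,3)})
E
```

```text
t 6.7833 tcp [0.4569 0.1947 0.0903] [-179.97  -25.01   -6.59] F [ 0.31  0.9  -0.19] F.n -0.26 w 0.0005165931171625014 q [-14.3  -9.7 -24.1 129.9  20.1  42.7 -58.2]
face frame rel t [-0.0285 -0.0473 -0.0101] rel err rot [-0.0007 -0.0001  0.0004]
```

View pics/g_scene.png

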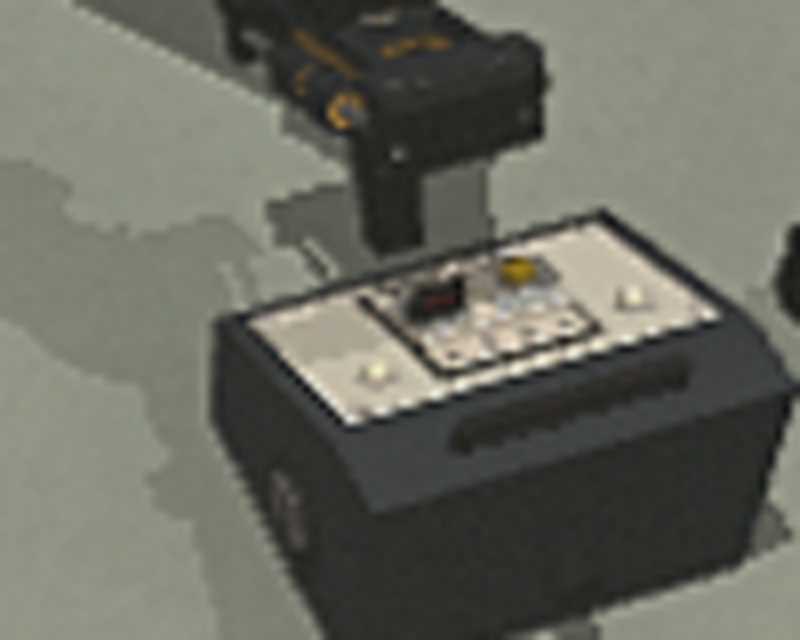

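View pics/g_wrist.png

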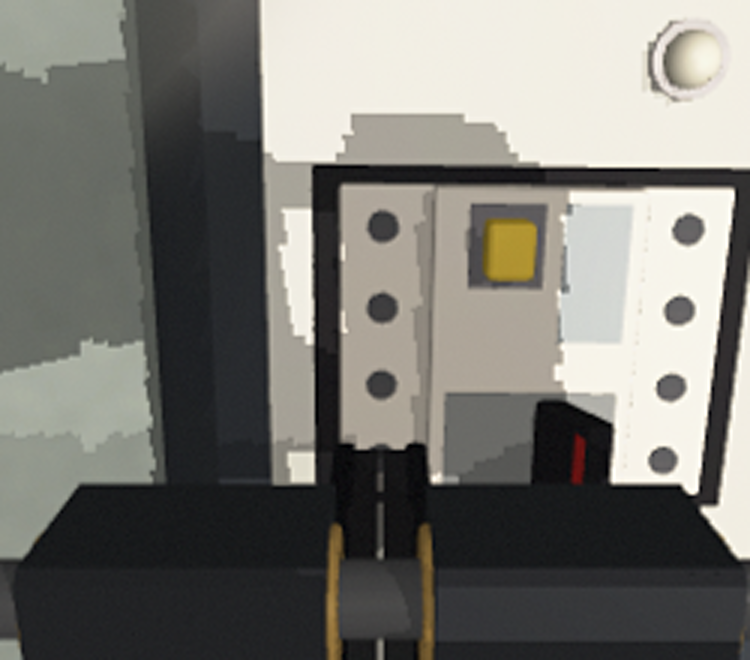

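View pics/g_side.png

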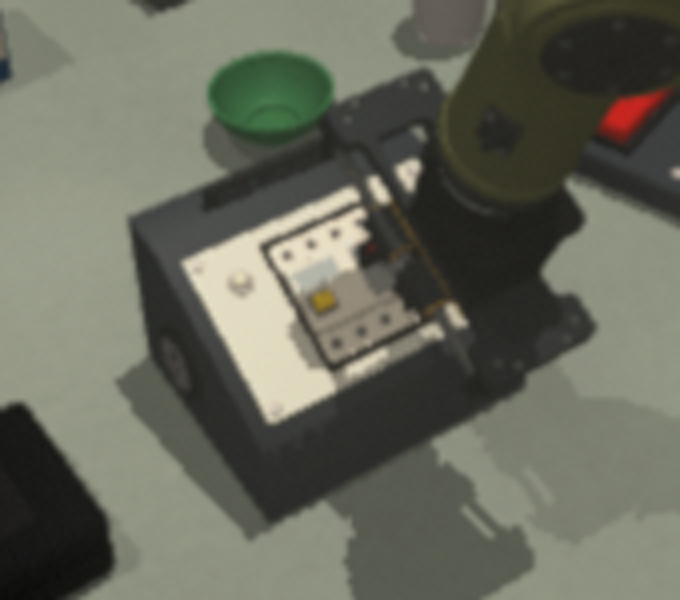

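```bash
python3 - <<'E'
from h import *
d=pickle.load(open("c0.pkl","rb"));r=d["scene"]
rcd=t+Rb@[-.002,-.0017,0]-Rb@[-.007,.024,.008]
z=lambda P:((proj(r,P)-[240,110])*8).round(0)
for a in(0,.2,.4,.9):
    th=.45-a;print(a,z(rcd+Rb@[.029*np.sin(th),-.022,.029*np.cos(th)-.01]))
E
```

```text
0 [436. 291.]
0.2 [430. 282.]
0.4 [425. 276.]
0.9 [412. 271.]
```

>>> {"api": "send_rows", "payload": {"steps": [[[0,0,-0.01],[0,0,0],0.0],[[0.006,-0.016,-0.01],[0,0,0],0.0],[[0.014,-0.031,-0.01],[0,0,0],0.0],[[0.027,-0.046,-0.01],[0,0,0],0.0],[[0.027,-0.046,0],[0,0,0],0.0]]}}

```text
time_s: 7.2
tool_pos: [0.4894, 0.2419, 0.1058]
tool_rot: [-179.6, -25.3, -6.6]
force: [-0.6, 0.8, 1.3]
grip_width: 0.0006
```

>>> {"api": "send_rows", "payload": {"steps": [[[0,0,0.005],[0,0,0],0.0],[[0,0,0.01],[0,0,0],0.0],[[0,0,0.013],[0,0,0],0.0],[[0,0,0.015],[0,0,0],0.0],[[0,0,0.0155],[0,0,0],0.0]]}}

```text
time_s: 7.62
tool_pos: [0.4918, 0.2349, 0.0864]
tool_rot: [179.9, -24.9, -6.6]
force: [-1.6, -1.1, 1.8]
grip_width: 0.0006
```

>>> {"api": "send_rows", "payload": {"steps": [[[0,0,0.0005],[0,0,0],0.0],[[0,0,0.001],[0,0,0],0.0],[[0,0,0.0015],[0,0,0],0.0],[[0,0,0.0015],[0,0,0],0.0],[[0,0,0.0015],[0,0,0],0.0]]}}

```text
time_s: 8.03
tool_pos: [0.4934, 0.2359, 0.0861]
tool_rot: [180.0, -25.0, -6.6]
force: [-0.3, -1.0, 0.9]
grip_width: 0.0008
```

```bash
python3 - <<'E'
from h import *
d=look("h",{"scene":(110,190,240,340,8)})
E
```

```text
t 8.0833 tcp [0.4934 0.2359 0.0861] [179.99 -25.01  -6.62] F [-0.48 -1.53  0.85] F.n 0.89 w -5.5575655555206455e-05 q [-14.6  -1.7 -26.4 123.8  26.   43.4 -64.5]
face frame rel t [-0.0017 -0.0022 -0.0272] rel err rot [ 0.0002 -0.0002 -0.0001]
```

View pics/h_scene.png

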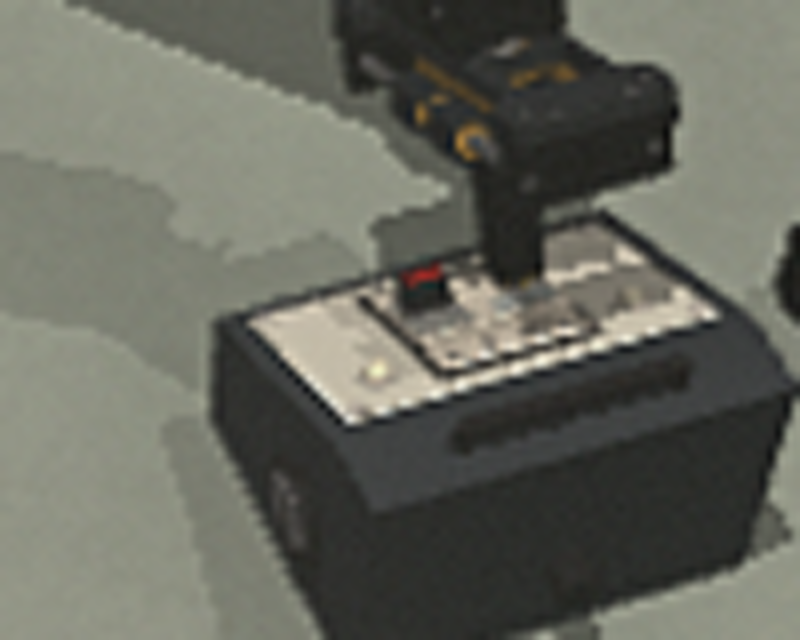

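>>> {"api": "send_rows", "payload": {"steps": [[[0,0,0.0005],[0,0,0],0.0],[[0,0,0.001],[0,0,0],0.0],[[0,0,0.0015],[0,0,0],0.0],[[0,0,0.0015],[0,0,0],0.0],[[0,0,0.0015],[0,0,0],0.0]]}}

```text
time_s: 8.5
tool_pos: [0.4939, 0.2359, 0.0852]
tool_rot: [180.0, -25.0, -6.6]
force: [-5.2, -2.3, 6.5]
grip_width: 0.0003
```

```bash
python3 - <<'E'
from h import *
d=look("i",{"scene":(110,190,240,340,8)})
E
```

```text
t 8.55 tcp [0.4939 0.2359 0.0852] [179.96 -25.02  -6.61] F [-5.17 -2.3   6.82] F.n 8.24 w 0.0003213333675214521 q [-14.6  -1.5 -26.4 123.8  26.1  43.3 -64.7]
face frame rel t [-0.0017 -0.0021 -0.0282] rel err rot [ 0.0006 -0.0004  0.0001]
```

View pics/i_scene.png

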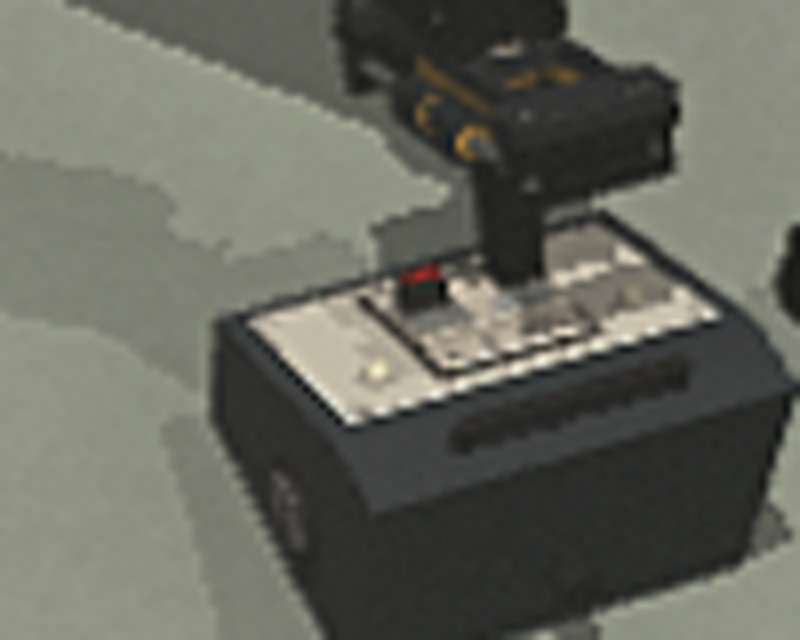

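>>> {"api": "send_rows", "payload": {"steps": [[[0,0,-0.008],[0,0,0],0.0],[[0,0,-0.018],[0,0,0],0.0],[[0,0,-0.028],[0,0,0],0.0],[[0,0,-0.028],[0,0,0],0.0],[[0,0,-0.028],[0,0,0],0.0]]}}

```text
time_s: 8.97
tool_pos: [0.4826, 0.238, 0.1114]
tool_rot: [-179.9, -25.1, -6.6]
force: [0.2, -0.0, 0.6]
grip_width: 0.0004
```

```bash
python3 - <<'E'
from h import *
d=look("j",{"scene":(110,190,240,340,8)})
E
```

```text
t 9.0167 tcp [0.4823 0.2375 0.1106] [-179.97  -25.06   -6.61] F [-0.31 -0.64 -0.  ] F.n 0.1 w 7.61675284075666e-05 q [-14.9  -4.8 -26.5 123.3  22.9  46.2 -62.1]
face frame rel t [-0.0015 -0.0018 -0.0003] rel err rot [-0.0006 -0.0011  0.    ]
```

View pics/j_scene.png

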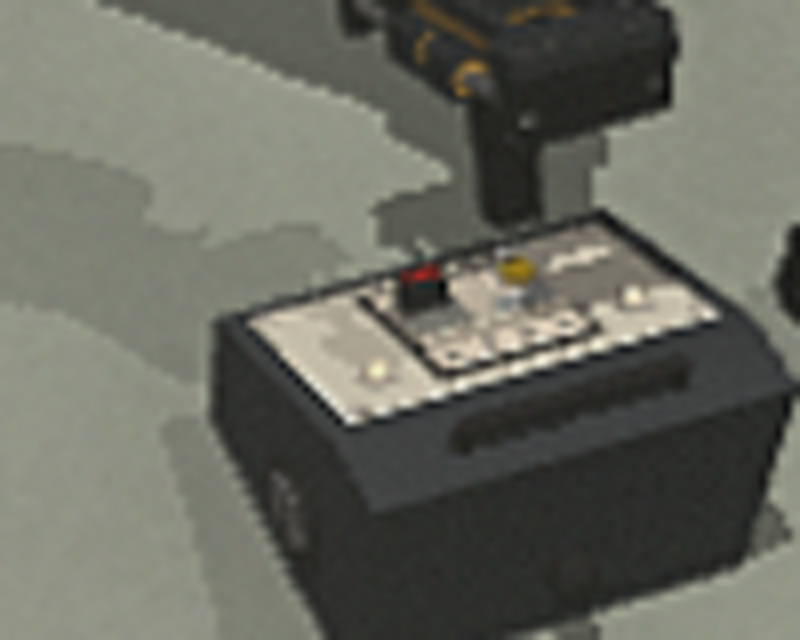

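>>> {"api": "send_rows", "payload": {"steps": [[[-0.012,0.006,0],[0,0,0],0.0],[[-0.025,0.018,0],[0,0,0],0.0],[[-0.032,0.033,0],[0,0,0],0.0],[[-0.032,0.046,0],[0,0,0],0.0],[[-0.032,0.046,0],[0,0,0],0.0]]}}

```text
time_s: 9.43
tool_pos: [0.447, 0.1918, 0.0952]
tool_rot: [179.8, -24.9, -6.7]
force: [1.0, 0.4, 0.5]
grip_width: 0.0007
```

>>> {"api": "send_rows", "payload": {"steps": [[[0,0,0.004],[0,0,0],0.0],[[0,0,0.009],[0,0,0],0.0],[[0,0,0.014],[0,0,0],0.0],[[0,0,0.019],[0,0,0],0.0],[[0,0,0.02],[0,0,0],0.0]]}}

```text
time_s: 9.85
tool_pos: [0.4563, 0.194, 0.077]
tool_rot: [180.0, -24.9, -6.6]
force: [-0.3, -0.3, -0.5]
grip_width: 0.0005
```

```bash
python3 - <<'E'
from h import *
d=look("k",{"scene":(110,190,240,340,8),"wrist":(80,300,130,380,3)})
E
```

```text
t 9.95 tcp [0.4562 0.194  0.0776] [179.96 -24.92  -6.59] F [-0.34 -0.15 -0.44] F.n -0.26 w 0.0004061056189223425 q [-13.9  -8.6 -24.7 130.7  21.4  41.3 -59.7]
face frame rel t [-0.0344 -0.048  -0.0214] rel err rot [0.0005 0.0014 0.0003]
```

View pics/k_scene.png

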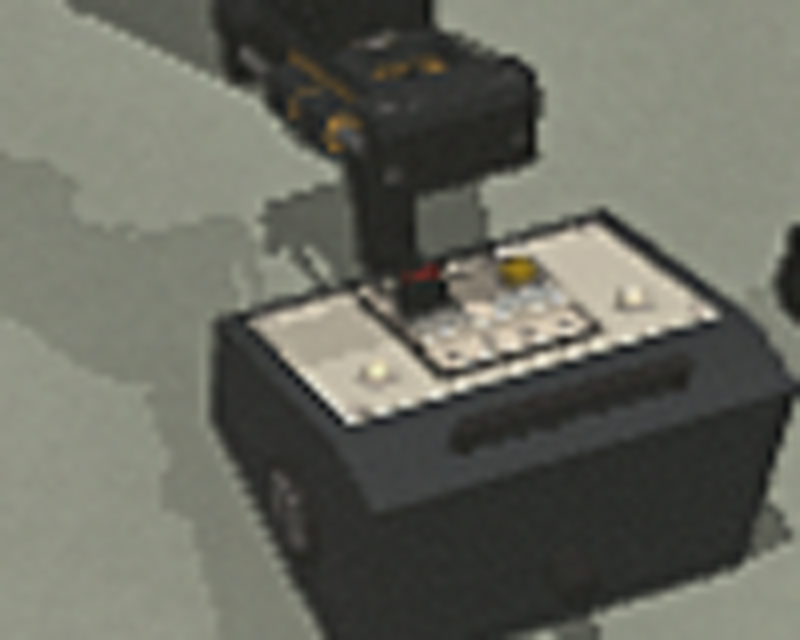

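View pics/k_wrist.png

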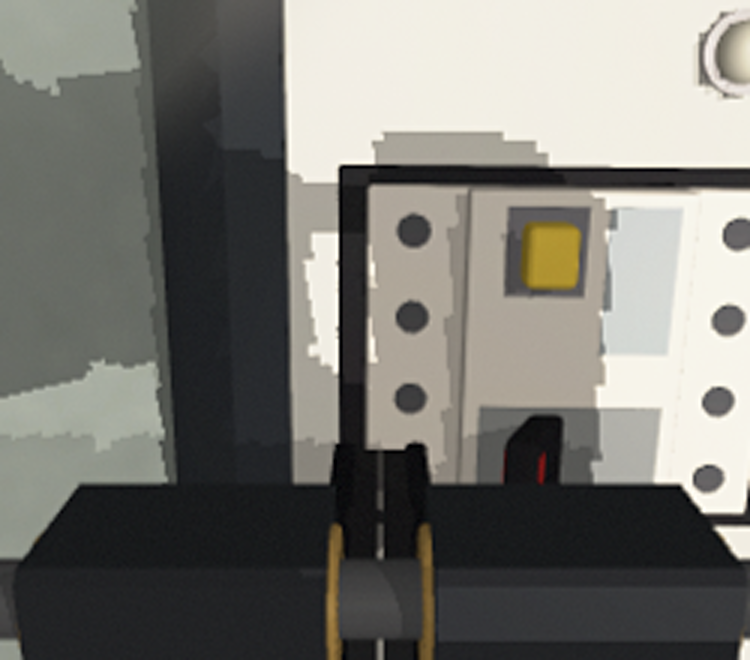

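>>> {"api": "send_rows", "payload": {"steps": [[[0.004,0,0],[0,0,0],0.0],[[0.008,0,0],[0,0,0],0.0],[[0.012,0,0],[0,0,0],0.0],[[0.015,0,0],[0,0,0],0.0],[[0.018,0,0],[0,0,0],0.0]]}}

```text
time_s: 10.37
tool_pos: [0.4729, 0.1921, 0.0862]
tool_rot: [-180.0, -25.0, -6.6]
force: [-0.9, 0.8, -0.5]
grip_width: 0.0007
```

>>> {"api": "send_rows", "payload": {"steps": [[[0.003,0,0],[0,0,0],0.0],[[0.006,0,0],[0,0,0],0.0],[[0.009,0,0],[0,0,0],0.0],[[0.012,0,0],[0,0,0],0.0],[[0.012,0,0],[0,0,0],0.0]]}}

```text
time_s: 10.78
tool_pos: [0.4843, 0.1909, 0.0916]
tool_rot: [-180.0, -25.1, -6.7]
force: [-0.1, 0.1, -0.1]
grip_width: 0.0006
```

```bash
python3 - <<'E'
from h import *
d=look("l",{"scene":(110,190,240,340,8),"wrist":(80,300,130,380,3)})
E
```

```text
t 10.8833 tcp [0.4837 0.1908 0.0911] [-180.    -25.01   -6.62] F [-0.37  0.38 -0.64] F.n -0.41 w 0.00043205129046713155 q [-13.   -6.9 -23.  127.6  21.3  42.  -56.7]
face frame rel t [-0.0037 -0.0481 -0.0208] rel err rot [ 0.     -0.0002 -0.0002]
```

View pics/l_scene.png

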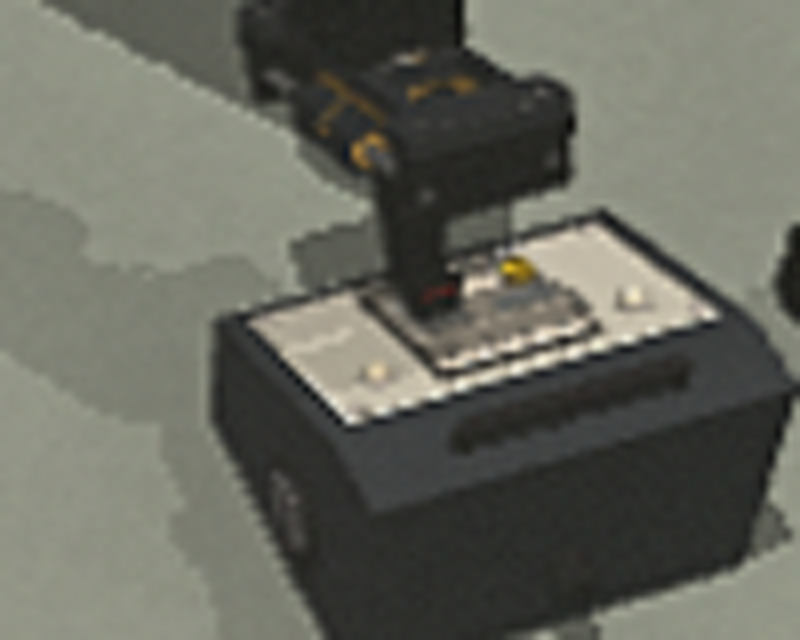

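View pics/l_wrist.png

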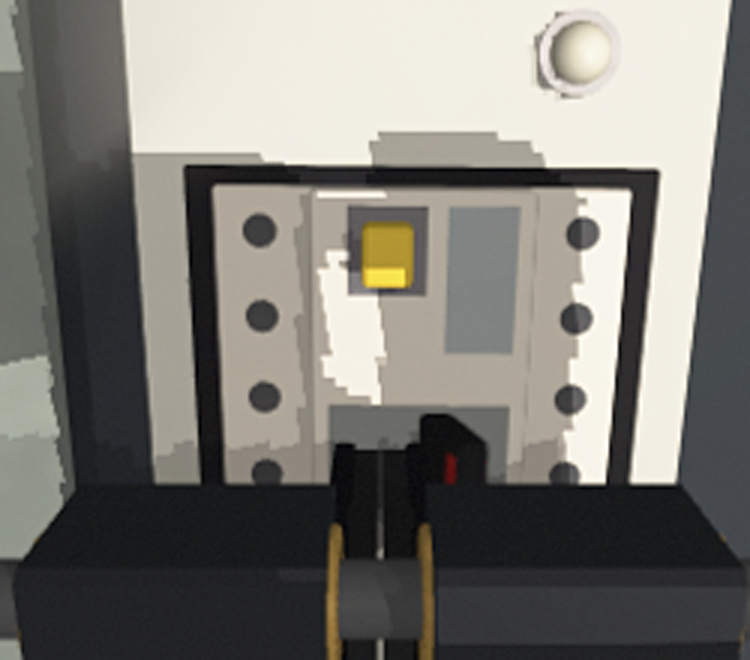

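>>> {"api": "send_rows", "payload": {"steps": [[[-0.006,0,0],[0,0,0],0.0],[[-0.008,0,-0.008],[0,0,0],0.0],[[-0.008,0,-0.02],[0,0,0],0.0],[[-0.004,0,-0.035],[0,0,0],0.0],[[0,0,-0.05],[0,0,0],0.0]]}}

```text
time_s: 11.3
tool_pos: [0.4612, 0.1933, 0.1367]
tool_rot: [179.9, -25.0, -6.5]
force: [-0.5, -0.2, 0.9]
grip_width: 0.0006
```

```bash
python3 - <<'E'
from h import *
d=look("m",{"scene":(110,190,240,340,8)})
p,R0,o=st()
print(rel(p,R0,[.4985,-.196,.12],np.diag([1.,-1,-1])), rel(p,R0,p+[0,0,.06],np.diag([1.,-1,-1])))
E
```

```text
t 11.35 tcp [0.463  0.1948 0.1406] [-179.85  -25.24   -6.58] F [0.71 1.32 2.37] F.n 1.92 w 0.0003519225466255312 q [-14.4 -13.  -22.5 126.2  16.3  48.3 -52.7]
face frame rel t [-0.0018 -0.0465  0.0329] rel err rot [-0.0028 -0.0043  0.0005]
(array([0.0636, 0.3843, 0.0518]), array([ 0.0228, -0.4403, -0.1124])) (array([ 0.0256, -0.0001, -0.0543]), array([ 0.0228, -0.4403, -0.1124]))
```

View pics/m_scene.png

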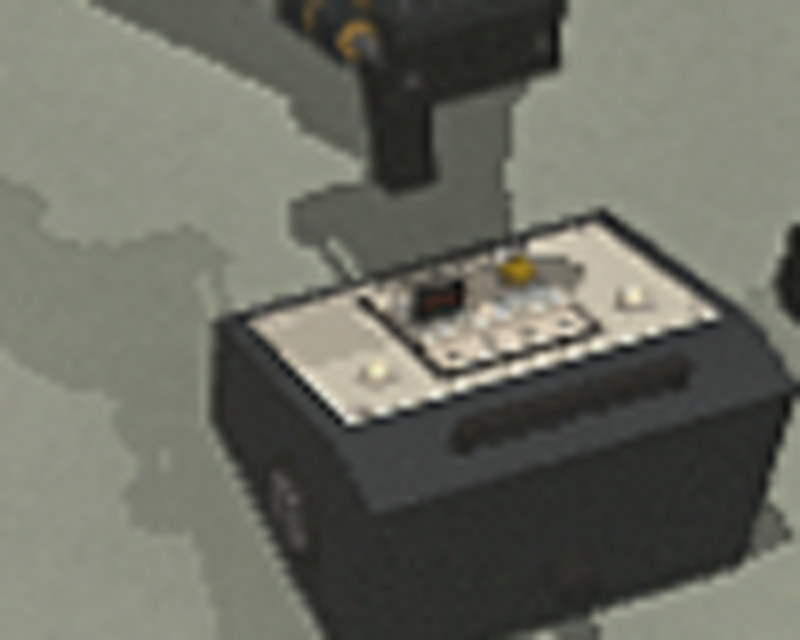

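```bash
python3 - <<'E'
from h import *
print(RT.T@[.015,-.15,.04])
# cmd estimate: face rel t
pc=t+Rb@[-.0018,-.0466,.0295]
print(pc, pc+[.015,-.15,.04])
E
```

```text
[ 0.04606232  0.14727516 -0.02265591]
[0.46442947 0.19453331 0.13747537] [0.47942947 0.04453331 0.17747537]
```

>>> {"api": "send_rows", "payload": {"steps": [[[0.009,0.029,-0.005],[0.0046,-0.088,-0.0225],0.0],[[0.018,0.058,-0.01],[0.009,-0.176,-0.045],0.0],[[0.027,0.088,-0.014],[0.0137,-0.264,-0.0674],0.0],[[0.037,0.117,-0.018],[0.018,-0.352,-0.09],0.0],[[0.046,0.147,-0.023],[0.0228,-0.44,-0.1124],0.0]]}}

```text
time_s: 11.77
tool_pos: [0.4775, 0.0424, 0.1782]
tool_rot: [180.0, 0.3, -0.0]
force: [2.3, -0.4, -1.0]
grip_width: 0.0003
```

>>> {"api": "send_rows", "payload": {"steps": [[[0.003,0.04,0.005],[0,0,0],0.0],[[0.007,0.08,0.01],[0,0,0],0.0],[[0.01,0.12,0.015],[0,0,0],0.0],[[0.013,0.16,0.02],[0,0,0],0.0],[[0.015,0.19,0.025],[0,0,0],0.0]]}}

```text
time_s: 12.18
tool_pos: [0.4913, -0.15, 0.1518]
tool_rot: [179.8, 0.2, -0.2]
force: [0.0, 0.9, -0.2]
grip_width: 0.0005
```

>>> {"api": "send_rows", "payload": {"steps": [[[0.002,0.03,0.01],[0,0,0],0.0],[[0.003,0.049,0.03],[0,0,0],0.0],[[0.003,0.05,0.05],[0,0,0],0.0],[[0.003,0.05,0.06],[0,0,0],0.0],[[0.003,0.05,0.06],[0,0,0],0.0]]}}

```text
time_s: 12.6
tool_pos: [0.4924, -0.1952, 0.0894]
tool_rot: [-180.0, 0.5, -0.1]
force: [-0.1, -0.3, 0.2]
grip_width: 0.0002
```

```bash
python3 - <<'E'
from h import *
d=look("n",{"scene":(160,270,150,260,5),"side":(150,240,260,380,6),"wrist":(80,300,130,380,3)})
pickle.dump(d,open("c4.pkl","wb"))
p,R0,o=st()
G=[x for x in blobs(d["wrist"],(45,100,60),(75,255,255)) if x[0]>20];print("wrist grn",G)
for x in G: print(onz(d["wrist"],x[1],x[2],.039))
P=[.4983,-.196,.039]
print(proj(d["wrist"],P),rel(p,R0,P,np.diag([1.,-1,-1])))
E
```

```text
t 12.75 tcp [ 0.4955 -0.1955  0.093 ] [1.799e+02 1.600e-01 2.000e-02] F [-0.01 -0.1   0.67] F.n 0.61 w 0.000732769030952567 q [  6.4   8.6  13.3 107.6  -2.   64.1  20.4]
face frame rel t [ 0.0481 -0.4305 -0.0428] rel err rot [-0.0233  0.4385  0.1143]
wrist grn [(np.int32(500), np.float64(257.94), np.float64(202.17), np.int32(246), np.int32(190), np.int32(25), np.int32(25))]
[ 0.49442825 -0.19511953  0.039     ]
[262.38223745 203.13920471] (array([0.003 , 0.0004, 0.054 ]), array([0.0018, 0.0027, 0.0003]))
```

View pics/n_wrist.png

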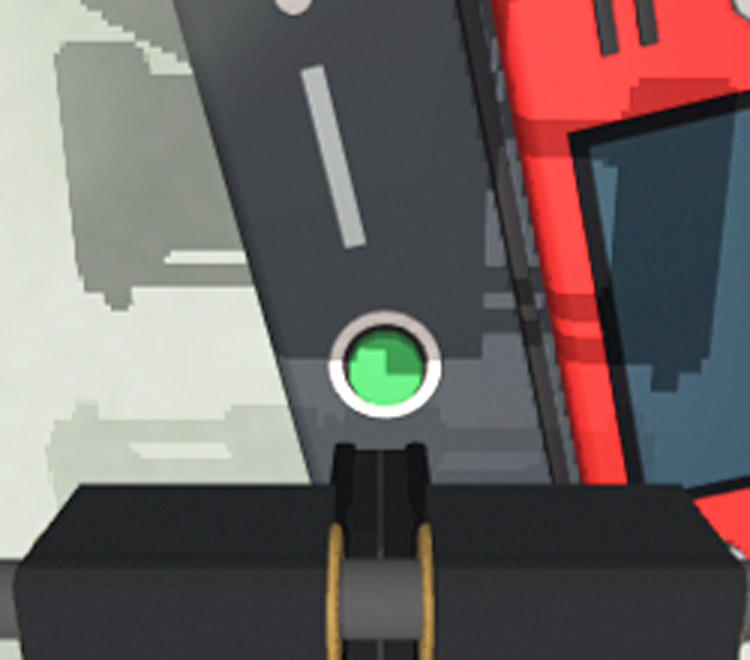

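View pics/n_side.png

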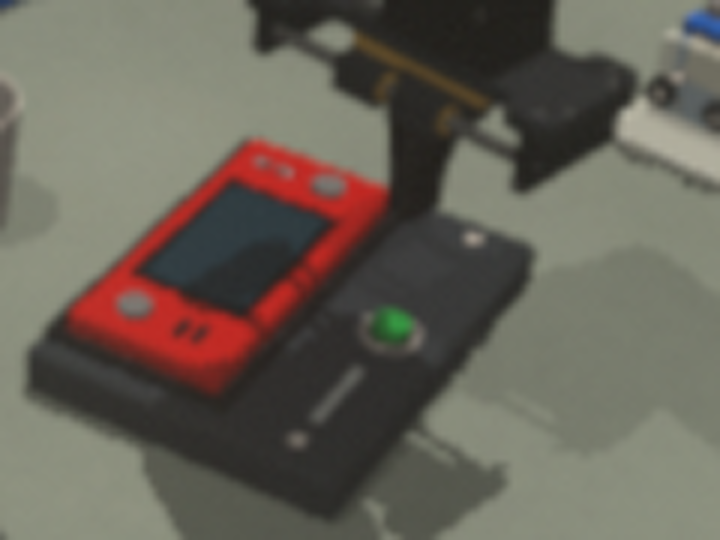

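View pics/n_scene.png

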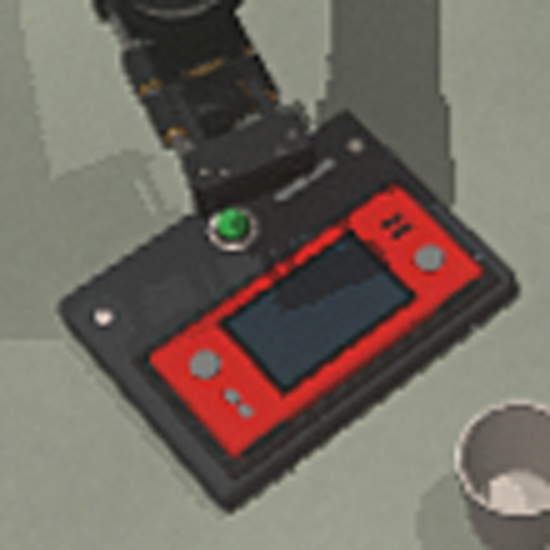

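>>> {"api": "send_rows", "payload": {"steps": [[[0.001,0,0.02],[0,0,0],0.0],[[0.0015,0,0.04],[0,0,0],0.0],[[0.0015,0,0.058],[0,0,0],0.0],[[0.0015,0,0.065],[0,0,0],0.0],[[0.0015,0,0.068],[0,0,0],0.0]]}}

```text
time_s: 13.17
tool_pos: [0.4958, -0.1959, 0.0239]
tool_rot: [179.9, 0.3, -0.0]
force: [0.4, -0.4, -0.4]
grip_width: 0.0004
```

>>> {"api": "send_rows", "payload": {"steps": [[[0,0,0.001],[0,0,0],0.0],[[0,0,0.002],[0,0,0],0.0],[[0,0,0.003],[0,0,0],0.0],[[0,0,0.004],[0,0,0],0.0],[[0,0,0.004],[0,0,0],0.0]]}}

```text
time_s: 13.58
tool_pos: [0.4961, -0.1968, 0.0205]
tool_rot: [179.9, 0.2, -0.1]
force: [-0.5, -0.3, 0.2]
grip_width: 0.0005
```

```bash
python3 - <<'E'
from h import *
d=look("p",{"scene":(160,270,150,260,5),"side":(150,240,260,380,6)})
E
```

```text
t 13.6833 tcp [ 0.4959 -0.1969  0.0204] [ 1.7989e+02  2.1000e-01 -1.0000e-01] F [-0.54 -0.11 -0.46] F.n -0.19 w -0.00011120324811033136 q [  6.9  13.7  13.1 111.1  -3.5  55.7  21.5]
face frame rel t [ 0.0179 -0.4318 -0.1089] rel err rot [-0.0226  0.4394  0.1123]
```

View pics/p_side.png

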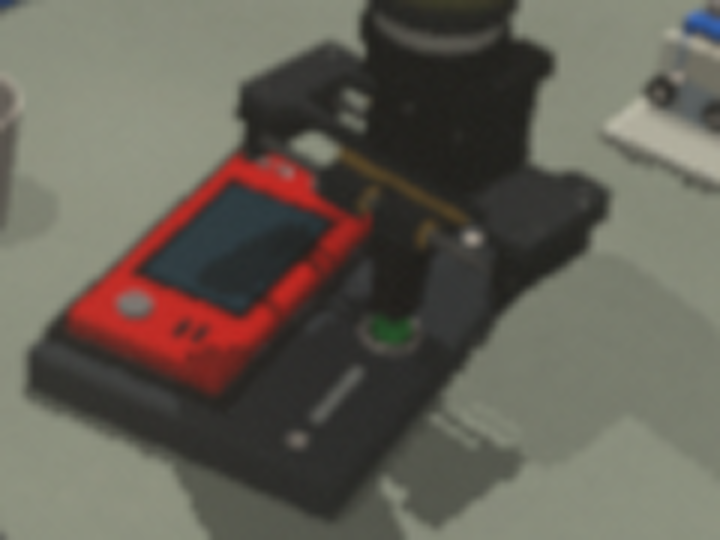

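View pics/p_scene.png

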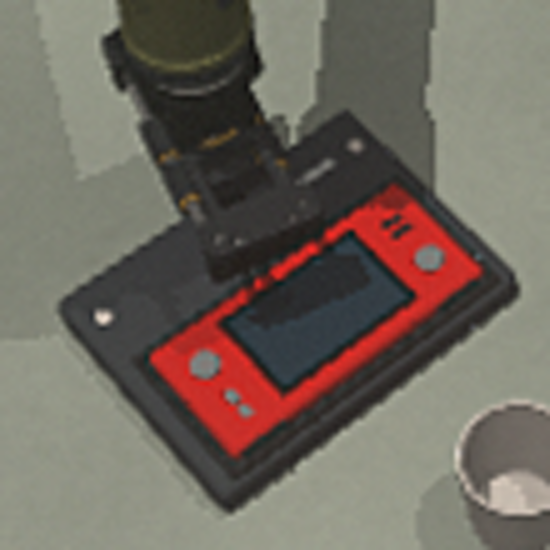

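>>> {"api": "send_rows", "payload": {"steps": [[[0.001,-0.0005,0.0015],[0,0,0],0.0],[[0.001,-0.0005,0.003],[0,0,0],0.0],[[0.001,-0.0005,0.0045],[0,0,0],0.0],[[0.001,-0.0005,0.0055],[0,0,0],0.0],[[0.001,-0.0005,0.0055],[0,0,0],0.0]]}}

```text
time_s: 14.1
tool_pos: [0.4964, -0.1962, 0.0141]
tool_rot: [179.9, 0.3, -0.1]
force: [0.3, 0.7, -0.3]
grip_width: 0.0005
```

>>> {"api": "send_rows", "payload": {"steps": [[[0,0,0.0005],[0,0,0],0.0],[[0,0,0.001],[0,0,0],0.0],[[0,0,0.0015],[0,0,0],0.0],[[0,0,0.0015],[0,0,0],0.0],[[0,0,0.0015],[0,0,0],0.0]]}}

```text
time_s: 14.52
tool_pos: [0.4967, -0.1963, 0.0132]
tool_rot: [179.9, 0.2, -0.1]
force: [-1.2, -0.3, 2.3]
grip_width: 0.0005
```

>>> {"api": "send_rows", "payload": {"steps": [[[0,0,0.0005],[0,0,0],0.0],[[0,0,0.001],[0,0,0],0.0],[[0,0,0.0015],[0,0,0],0.0],[[0,0,0.0015],[0,0,0],0.0],[[0,0,0.0015],[0,0,0],0.0]]}}

```text
time_s: 14.93
tool_pos: [0.4967, -0.1963, 0.0116]
tool_rot: [179.9, 0.2, -0.1]
force: [-1.9, -0.3, 4.2]
grip_width: 0.0008
```

>>> {"api": "send_rows", "payload": {"steps": [[[0,0,0.0005],[0,0,0],0.0],[[0,0,0.001],[0,0,0],0.0],[[0,0,0.0015],[0,0,0],0.0],[[0,0,0.0015],[0,0,0],0.0],[[0,0,0.0015],[0,0,0],0.0]]}}

```text
time_s: 15.35
tool_pos: [0.4967, -0.1963, 0.0101]
tool_rot: [179.9, 0.2, -0.1]
force: [-1.7, 1.6, 4.0]
grip_width: 0.0006
```

```bash
python3 - <<'E'
from h import *
d=look("q",{"side":(150,240,260,380,6)})
E
```

```text
t 15.4 tcp [ 0.4967 -0.1963  0.0101] [ 1.7989e+02  2.4000e-01 -1.0000e-01] F [-2.34  0.73  4.61] F.n 5.2 w 0.0004472233689439102 q [  7.   14.6  13.  111.4  -3.7  54.6  21.6]
face frame rel t [ 0.0142 -0.4312 -0.1185] rel err rot [-0.0227  0.44    0.1123]
```

View pics/q_side.png

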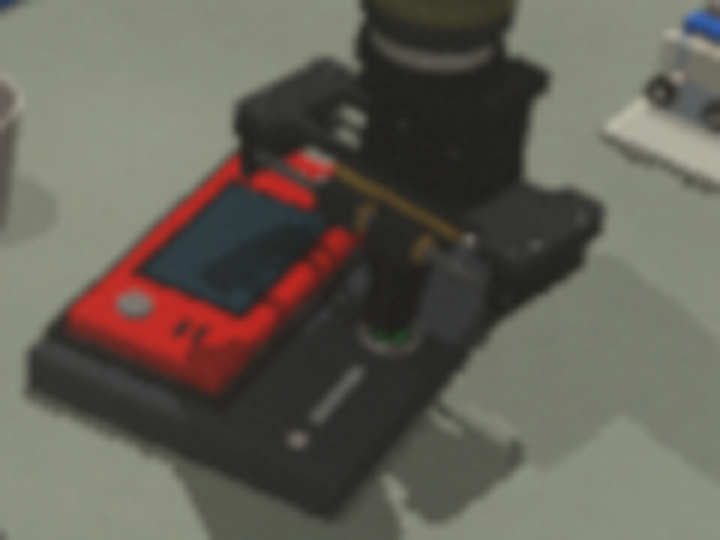

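>>> {"api": "send_rows", "payload": {"steps": [[[0,0,0.0005],[0,0,0],0.0],[[0,0,0.001],[0,0,0],0.0],[[0,0,0.001],[0,0,0],0.0],[[0,0,0.001],[0,0,0],0.0],[[0,0,0.001],[0,0,0],0.0]]}}

```text
time_s: 15.82
tool_pos: [0.4967, -0.1963, 0.0091]
tool_rot: [179.9, 0.2, -0.1]
force: [-1.1, 0.1, 4.9]
grip_width: 0.0004
```

>>> {"api": "send_rows", "payload": {"steps": [[[0,0,0.0005],[0,0,0],0.0],[[0,0,0.0008],[0,0,0],0.0],[[0,0,0.0008],[0,0,0],0.0],[[0,0,0.0008],[0,0,0],0.0],[[0,0,0.0008],[0,0,0],0.0]]}}

```text
time_s: 16.23
tool_pos: [0.4967, -0.1963, 0.0088]
tool_rot: [179.9, 0.2, -0.1]
force: [-3.5, 1.5, 8.3]
grip_width: 0.0004
```

>>> {"api": "send_rows", "payload": {"steps": [[[0,0,0.0002],[0,0,0],0.0],[[0,0,0.0004],[0,0,0],0.0],[[0,0,0.0004],[0,0,0],0.0],[[0,0,0.0004],[0,0,0],0.0],[[0,0,0.0004],[0,0,0],0.0]]}}

```text
time_s: 16.65
tool_pos: [0.4967, -0.1963, 0.0088]
tool_rot: [179.9, 0.2, -0.1]
force: [-3.4, 1.9, 11.6]
grip_width: 0.0002
```

```bash
python3 - <<'E'
from h import *
d=look("r",{"side":(150,330,140,380,3),"scene":(110,270,150,350,4)})
look("s",{"wrist":(80,300,130,380,3)})
E
```

```text
t 16.75 tcp [ 0.4967 -0.1963  0.0087] [ 1.7991e+02  2.4000e-01 -1.0000e-01] F [-4.59  1.45 11.1 ] F.n 12.06 w 0.0006487341573547492 q [  7.   14.7  13.  111.5  -3.8  54.5  21.7]
face frame rel t [ 0.0137 -0.4311 -0.1197] rel err rot [-0.023   0.44    0.1123]
t 16.8 tcp [ 0.4967 -0.1963  0.0087] [ 1.7991e+02  2.4000e-01 -1.0000e-01] F [-4.25  1.53 10.99] F.n 11.82 w 0.0004081191437323926 q [  7.   14.7  13.  111.5  -3.8  54.5  21.7]
face frame rel t [ 0.0137 -0.4311 -0.1197] rel err rot [-0.023   0.44    0.1123]
```

View pics/r_side.png

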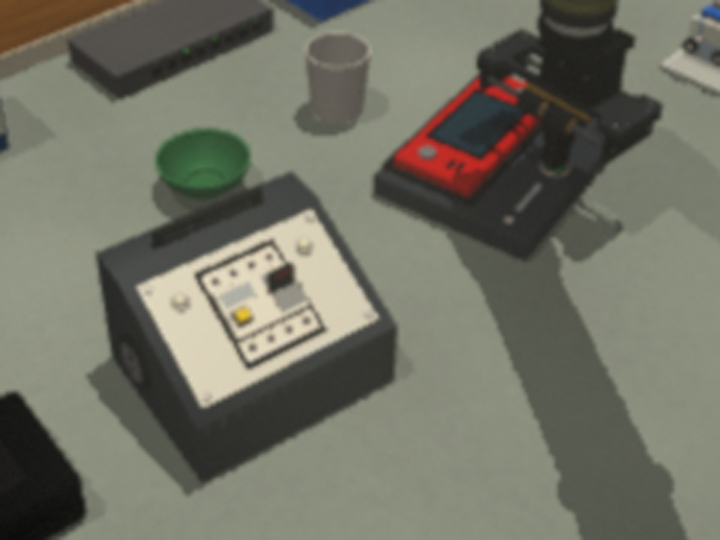

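View pics/r_scene.png

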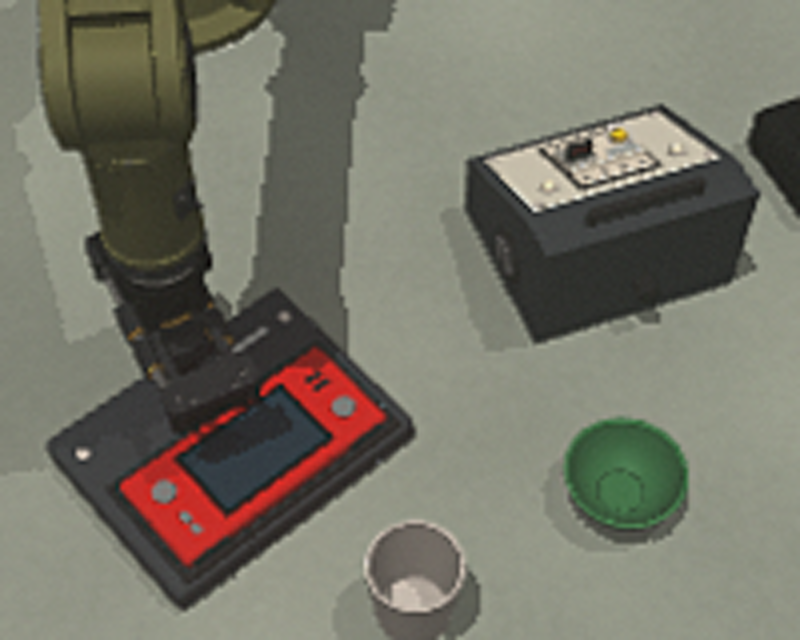

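View pics/s_wrist.png

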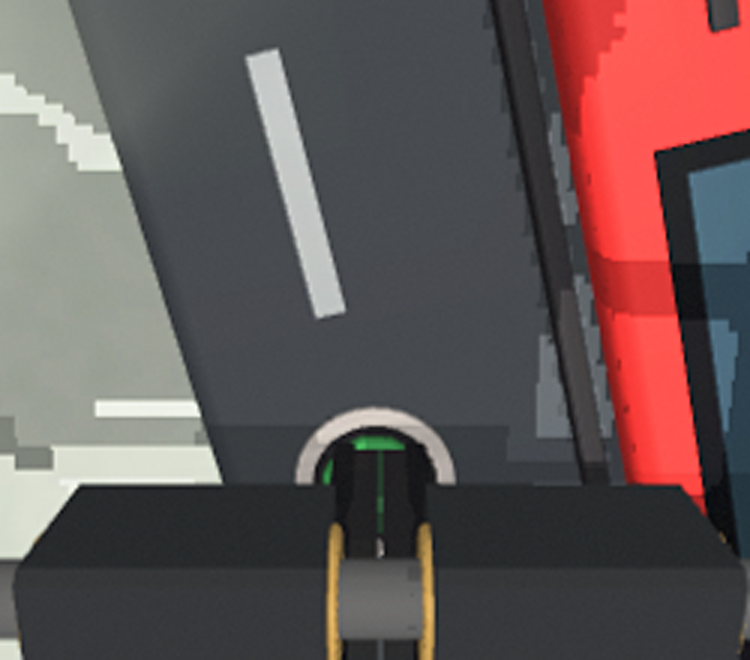

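```bash
python3 - <<'E'
from cell import env
print(env.sign_off()); o=env.get_obs(); print(o["time_s"],o["force"],o["tool_pos"])
E
```

```text
the job is handed in; nothing more can be done
None
the job is handed in; nothing more can be done
```

I pressed the yellow test button until the lever dropped and stayed down. Then I pushed the lever back up with the shut fingers, and it stayed up. After that I pressed the green power button and handed the job in at about 16.8 s, still holding it in.

**Last checks**
- **Lever:** up in both the scene and side views.
- **Power button:** pressed down onto its stop. The arm stopped following after about 5 mm of travel, with about 11 N vertical and 12 N in total, under the 25 N limit.
- **Other things:** the console, cup and dish looked unmoved in the final pictures. I did not measure the other bystanders.

**What disagreed or went wrong**
- **Finger length:** the fingers really end about 22–25 mm short of the reported tool point, so I found each contact by force, measured travel and pictures.
- **First test press:** it was too shallow. The lever moved only part way and sprang back, so I pressed again down to the stop (about 8 N).
- **Camera views:** the wrist camera put the test and power buttons about 3–4 mm from where the other two cameras did, so I aimed between the estimates.

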